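# Pack the water-test meters into their foam case

## Robot

A 7-joint arm with a two-finger parallel gripper is mounted at the origin on a cart in front of the work surface, level with it; the furniture and walls round the work are solid. World frame = base frame: x ahead of the robot, y to its left, z up, the work surface at z = 0. Lengths are in m, angles in rad, forces in N, time in s.
With the tool pointing down it reaches from about 0.4 to 0.875 m from the base axis. Payload 19.3 kg.
Tool frame: the origin (TCP) lies at the very end of the fingers, on their centre line; the grasp point (between the pads) lies 19 mm behind it (bot.pinch_z is the distance from the TCP to the grasp point, in m); y points along the fingers, x is the direction in which the jaws open and shut, and the axes are right-handed (so a half turn about y gives the same grasp; the last joint's range is limited). The gripper opens to 85 mm and grips with 20 to 120 N. Pads are 22 mm wide; open, the fingers measure 114 mm over their backs; the gripper's body (76 mm by 85 mm) begins 54 mm behind the grasp point. The pads swing forward as they close: fully open they stand 13 mm farther back than shut.
Start: joints at [-1.241, 0.521, -0.036, 1.599, 0.021, 1.021, -0.113], TCP at [0.243, 0.576, 0.231] pointing down, gripper open.
Joint ranges: [-2.91, 2.91], [-0.3, 2.13], [-1.5, 1.42], [0.17, 2.43], [-1.26, 4.41], [0.16, 1.93], [-2.52, 2.52]. Speed limits (rad/s): [1.89, 1.89, 2.39, 2.39, 3.01, 3.01, 3.01].

## Interface

Orientations are given as [roll, pitch, yaw] about the fixed x, y, z axes, in that order (R = Rz(yaw) Ry(pitch) Rx(roll)).
In Python, from workcell import bot gives the robot as it stands. The module is installed in compiled form; this text tells all that it offers.
- The arm moves only by the tool arm_command, never from a script. Its argument "moves" is a list of rows, each an object of numbers: "rx", "ry", "rz": the turn, a rotation vector about the tool's x, y, z in rad; "x", "y", "z": the shift along the tool's x, y, z in cm; "gripper": the opening, from -1 (shut) to 1 (fully open). In form: [{"rx": .., "ry": .., "rz": .., "x": .., "y": .., "z": .., "gripper": ..}, ...]. A call has 1 to 5 rows; each row is the pose to reach, as a shift and turn from the pose commanded when the call began, along the tool's axes at that moment; what a row does not reach only later rows make up. A row lasts 1/12 s, in which the tool goes at most 41.7 mm and 7.16 degrees, less where a joint would pass 70% of its speed; a pose out of reach is approached as far as the arm can. A call with a gripper value outside its range is refused whole. The fingers move at their own pace and stop on an object; "squeeze" is the grip in N (left out, the last holds). Time passes only in rows, so rows that repeat a pose let the fingers close. It gives the time, the measured TCP pose, the force and the opening at its end, in the units of the state.
- bot.observe(): the state, without advancing time (a new reading comes with each control period).
- bot.grab_frame(name): name is "scene" or "top"; returns (picture, depth): 480x640x3 uint8, red, green, blue; 480x640 float32, m along the optical axis (not along the pixel's ray), 0 where there is no reading.
- bot.camera_model(name): a dict with "vfov" (degrees; the focal length in pixels is half the picture's height over the tangent of half this angle, whatever the lens; pixels are square), "cx", "cy" (the principal point, pixels), "extrinsics" (4x4, takes a point from camera to world coordinates). Camera axes: x right, y down, z forward; pixel columns grow to the right and rows downward; lengths in m; the calibration is good to about 2 mm. A picture is of the moment at which its call begins. camera_model takes no time and is no camera call.
- bot.job_done(): hands the job in, once; it reports no verdict.
Trained networks look in the newest picture that a camera, given by its name, has taken for a name from the list of things; names that differ only in an ending like _2 or _b are one class to them, and where a whole thing is asked for, a point or a joint stands for the part that bears it (a point fixed in the world has none). Each returns a list of dicts, best first, with "p" (0 to 1); they miss things now and then, are a little off and sometimes report something else, mostly with a low value. They report only what shows in the picture. A call takes as long as a camera call.
- bot.spot_in(name, camera): "box" ([left, top, right, bottom] in pixels, round what is visible of it).
- bot.masks_of(name, camera): "mask" (480x640 bool, what is visible of it) and "box" ([left, top, right, bottom] in pixels, round what is visible of it).
The state is a dict: "clock": time; "qpos": joint angles; "qd": joint speeds; "joint_efforts": joint torques, N m; "position": TCP position; "tool_rot": TCP orientation; "force": force on the tool from outside, world axes, zero at the start; "moment": the same for the moment, N m; "grip_width": finger opening in m.
Only numpy, scipy, OpenCV 4.12 (cv2) and the standard library are available. Lean on these libraries where they do the work, as an engineer would, in place of code of your own. Each camera call takes 0.05 s, during which the arm holds its last target.

## Task

Pack the water meters lying on the bench into the open case: press each one fully home in the foam cutout of its own colour and shape, display up. When all are in, swing the lid over and press its front edge down until the catch snaps over it and holds it shut; leave the other things on the bench where they are.

Things in the scene. Friction and masses are not known exactly. Their poses are not given: they have to be found in the camera images.
- blue_centre (a point): Centre of the blue water meter, a rigid paddle-shaped instrument lying display up, 140 mm long (x), 34 mm thick (z), about 120 g. Head with display at the +x end: 48 mm long, 42 mm wide; the rest is a straight handle 28 mm wide, so the centre is on the handle 22 mm from the head: grip across y there. May be absent (None).
- slot_blue (a point): Middle of the floor of the blue meter's foam cutout (floor patch of that colour and outline). x: along the cutout to its wide head end (towards the lid hinge), z up. Cutout 16 mm deep: fully home, the meter's centre is 17 mm above this point and it stands 18 mm proud of the foam. 3 mm play at the ends and round the head; it fits one way round.
- green_centre (a point): Centre of the dark green water meter, a rigid paddle-shaped instrument lying display up, 128 mm long (x), 34 mm thick (z), about 120 g. Head with display at the +x end: 42 mm long, 40 mm wide; the rest is a straight handle 30 mm wide, so the centre is on the handle 22 mm from the head: grip across y there. May be absent (None).
- slot_green (a point): Middle of the floor of the dark green meter's foam cutout (floor patch of that colour and outline). x: along the cutout to its wide head end (towards the lid hinge), z up. Cutout 16 mm deep: fully home, the meter's centre is 17 mm above this point and it stands 18 mm proud of the foam. 3 mm play at the ends and round the head; it fits one way round.
- orange_centre (a point): Centre of the orange water meter, a rigid paddle-shaped instrument lying display up, 116 mm long (x), 34 mm thick (z), about 120 g. Head with display at the +x end: 38 mm long, 40 mm wide; the rest is a straight handle 26 mm wide, so the centre is on the handle 20 mm from the head: grip across y there. May be absent (None).
- slot_orange (a point): Middle of the floor of the orange meter's foam cutout (floor patch of that colour and outline). x: along the cutout to its wide head end (towards the lid hinge), z up. Cutout 16 mm deep: fully home, the meter's centre is 17 mm above this point and it stands 18 mm proud of the foam. 3 mm play at the ends and round the head; it fits one way round.
- white_centre (a point): Centre of the off-white water meter, a rigid paddle-shaped instrument lying display up, 122 mm long (x), 34 mm thick (z), about 120 g. Head with display at the +x end: 40 mm long, 44 mm wide; the rest is a straight handle 28 mm wide, so the centre is on the handle 21 mm from the head: grip across y there. May be absent (None).
- slot_white (a point): Middle of the floor of the off-white meter's foam cutout (floor patch of that colour and outline). x: along the cutout to its wide head end (towards the lid hinge), z up. Cutout 16 mm deep: fully home, the meter's centre is 17 mm above this point and it stands 18 mm proud of the foam. 3 mm play at the ends and round the head; it fits one way round.
- foam (a point): Middle of the foam's top, 26 mm above the bench (cutout floors 10 mm). The springy foam beside each handle is 2 mm too tight a side, with rounded lips: a meter does not sink in by its weight but must be pushed down with 5 to 12 N (20 N is fine) over its handle, then friction keeps it. Cutouts lie side by side 56 mm apart, in the order blue, green, orange, white along y.
- lid (a joint): Angle of the lid (rad): 0 shut, about 1.6 standing open as found, 1.85 at most. Stiff hinge: it stays where it is left, about 2 N at the front edge moves it. At about 0.07 its front edge rests on the orange sprung catch of the case's front wall; about 7 N there snaps it past the catch, which holds it at about 0.
- lid_press (a point): Where to press the lid shut: on its outer face (upper when shut), 22 mm in from the middle of its front edge, 150 mm from the hinge line. Lid axes: -x from hinge to front edge, z out of the outer face, y along the hinge. The grey lid is a shell 172 x 232 mm, 24 mm deep, rim down.
- lid_hinge (a point): Middle of the lid's hinge line (along y), 28 mm above the bench, on the right-hand side of the case, 86 mm from its middle. With the lid shut its outer face is 24 mm above this point. The case is 172 mm (hinge to front) x 232 mm, walls 28 mm high, fixed to the bench.
- timer: Bystander to leave alone: white kitchen-type bench timer, 64 x 64 x 20 mm; origin at the centre of its underside.
- tally_counter: Bystander to leave alone: white hand tally counter, 29 x 42 x 45 mm; origin at the centre of its underside.
- oil_bottle: Bystander to leave alone: small white bottle with red cap, 26 x 50 mm; origin at the centre of its underside.

How it is judged:
On the way, in this order (a step that is already met when the one before it is completed fails the run):
1. every meter that is there is pressed fully home in its own cutout, with the lid still open (horizontal distance between blue_centre and slot_blue below 0.006 m and z of blue_centre in the frame of slot_blue between 0.012 and 0.02 m and angle between the x axis of blue_centre and the x axis of slot_blue, either way round below 0.08 rad and angle between the z axis of blue_centre and the z axis of slot_blue, either way round below 0.06 rad and horizontal distance between green_centre and slot_green below 0.006 m and z of green_centre in the frame of slot_green between 0.012 and 0.02 m and angle between the x axis of green_centre and the x axis of slot_green, either way round below 0.08 rad and angle between the z axis of green_centre and the z axis of slot_green, either way round below 0.06 rad and horizontal distance between orange_centre and slot_orange below 0.006 m and z of orange_centre in the frame of slot_orange between 0.012 and 0.02 m and angle between the x axis of orange_centre and the x axis of slot_orange, either way round below 0.08 rad and angle between the z axis of orange_centre and the z axis of slot_orange, either way round below 0.06 rad and horizontal distance between white_centre and slot_white below 0.006 m and z of white_centre in the frame of slot_white between 0.012 and 0.02 m and angle between the x axis of white_centre and the x axis of slot_white, either way round below 0.08 rad and angle between the z axis of white_centre and the z axis of slot_white, either way round below 0.06 rad and value of joint lid above 0.3 rad), for 0.2 s.
2. the lid is pressed shut past the catch (value of joint lid below 0.025 rad), for 0.2 s.
At the end, for the whole second after the job is handed in: Every meter present sits in its own cutout (centre within 6 mm of the cutout's middle, at most 3 mm above fully home, level within 0.06 rad) and the lid is shut behind the catch (under 0.025 rad) (horizontal distance between blue_centre and slot_blue below 0.006 m and z of blue_centre in the frame of slot_blue between 0.012 and 0.02 m and angle between the x axis of blue_centre and the x axis of slot_blue, either way round below 0.08 rad and angle between the z axis of blue_centre and the z axis of slot_blue, either way round below 0.06 rad and horizontal distance between green_centre and slot_green below 0.006 m and z of green_centre in the frame of slot_green between 0.012 and 0.02 m and angle between the x axis of green_centre and the x axis of slot_green, either way round below 0.08 rad and angle between the z axis of green_centre and the z axis of slot_green, either way round below 0.06 rad and horizontal distance between orange_centre and slot_orange below 0.006 m and z of orange_centre in the frame of slot_orange between 0.012 and 0.02 m and angle between the x axis of orange_centre and the x axis of slot_orange, either way round below 0.08 rad and angle between the z axis of orange_centre and the z axis of slot_orange, either way round below 0.06 rad and horizontal distance between white_centre and slot_white below 0.006 m and z of white_centre in the frame of slot_white between 0.012 and 0.02 m and angle between the x axis of white_centre and the x axis of slot_white, either way round below 0.08 rad and angle between the z axis of white_centre and the z axis of slot_white, either way round below 0.06 rad and value of joint lid below 0.025 rad); the robot touches nothing.
It fails at once if one of the listed bystanders is moved by more than 30 mm (distance of any of timer, tally_counter, oil_bottle from where it was at the start of the episode above 0.03 m).
Of blue_meter, green_meter, orange_meter, white_meter only 3 to 4 are there at a start; the rules pass over those that are not, and their reading is None.
At some moment in a run one of blue_meter, green_meter, orange_meter, white_meter may be knocked a few centimetres aside while the robot is not near it.
Once in a run the grip may slacken for a moment while it holds something.
It also fails if it takes over 210 s, if anything falls off the work surface, if the arm or the gripper's body presses on something with over 40 N, if the wrist force passes 120 N, or if a joint passes its speed limit or range.

## Working session

There is one attempt and no reset: what is moved stays moved. The work goes in short steps, Python scripts to look and compute and a tool call to move; the robot and the scene stay as the last step left them, time stands still between calls to the robot, and variables do not carry over. Pictures are saved under pics/ and viewed, and the job is handed in when it is done.

Besides the shell and the picture viewer there is one more tool, called after "Emit:" by a JSON object that holds its "fn" and its "kwargs". arm_command: Moves the arm, as the interface text tells. Its arguments: {"type":"object","properties":{"moves":{"type":"array"},"squeeze":{"type":"number"}},"required":["moves"]}

```bash
mkdir -p pics; ls
cat > h.py <<'E'
import numpy as np,cv2
from workcell import bot
from scipy.spatial.transform import Rotation as R
def cam(n):
    m=bot.camera_model(n); f=240/np.tan(np.radians(m['vfov'])/2); return f,m['cx'],m['cy'],np.array(m['extrinsics'])
def cloud(n,d):
    f,cx,cy,E=cam(n); v,u=np.mgrid[:480,:640]
    P=np.stack([(u-cx)/f*d,(v-cy)/f*d,d],-1); return P@E[:3,:3].T+E[:3,3]
def proj(n,p):
    f,cx,cy,E=cam(n); q=(np.asarray(p)-E[:3,3])@E[:3,:3]; return q[...,0]/q[...,2]*f+cx,q[...,1]/q[...,2]*f+cy
def save(n,im): cv2.imwrite('pics/'+n,im[...,::-1])
E
python3 - <<'E'
from h import *
s=bot.observe();print(s)
for n in('scene','top'):
    im,d=bot.grab_frame(n);save(n+'0.png',im);np.savez(n+'0.npz',im=im,d=d);print(bot.camera_model(n))
E
```

```text
pics
{'clock': 0.0, 'qpos': array([-1.24120708,  0.52201142, -0.03631194,  1.59998415,  0.0212089 ,
        1.02112065, -0.11277745]), 'qd': array([ 0.00043483,  0.00050591, -0.00208814, -0.00074636, -0.00019356,
        0.0013947 ,  0.00032412]), 'joint_efforts': array([ 8.64230751e-04, -9.27112627e+01,  1.97975881e+00, -3.69909346e+01,
        1.78443524e-02,  8.46288021e-03,  5.19958996e-05]), 'position': array([0.24317991, 0.57538822, 0.23073607]), 'tool_rot': array([-1.57089326e+00,  1.13423190e-03,  1.17101042e+00]), 'force': array([ 0.37612296, -1.00504053,  0.36307901]), 'moment': array([-0.00858561, -0.02522036,  0.0222633 ]), 'grip_width': 0.08496544839280071}
{'vfov': 52.62322147158777, 'cx': 315.56458265582773, 'cy': 243.27455439533998, 'extrinsics': array([[ 0.56930567, -0.33816561,  0.74935644, -0.39082702],
       [-0.82212094, -0.23734808,  0.51747758, -0.72282562],
       [ 0.00286519, -0.91066454, -0.41313664,  0.58512829],
       [ 0.        ,  0.        ,  0.        ,  1.        ]])}
{'vfov': 48.81298036516805, 'cx': 318.3729462654225, 'cy': 236.9003818605742, 'extrinsics': array([[ 0.01795924, -0.98828188,  0.15157968,  0.30298124],
       [-0.99977804, -0.01608033,  0.01361234, -0.07389736],
       [-0.01101538, -0.1517905 , -0.98835131,  1.68536882],
       [ 0.        ,  0.        ,  0.        ,  1.        ]])}
```

View pics/scene0.png

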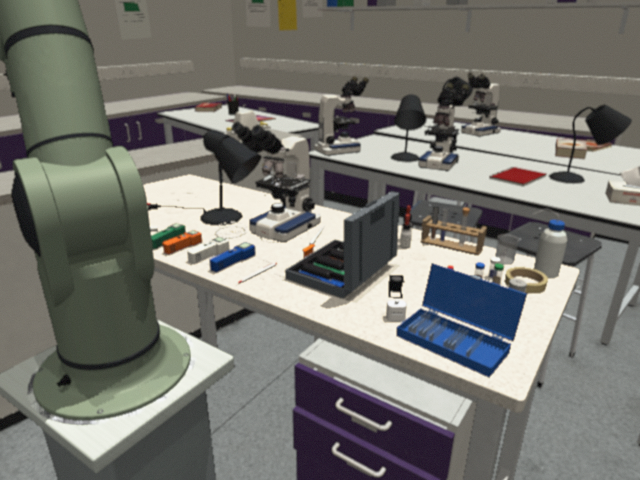

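View pics/top0.png

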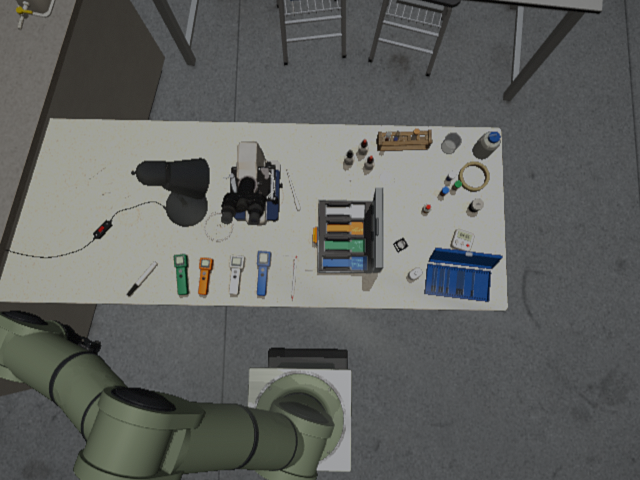

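The top view shows all four meters: green (181,275), orange (206,277), white (237,275) and blue (263,274), heads up in the picture. The case is at (350,235) with the lid standing on the right at (378,232), and its slots run blue to white from the bottom up. Next I'll measure from point clouds.

```bash
cat >> h.py <<'E'
def fitmeters(n='top',im=None,d=None,heads=None):
    pass
def crop(n,im,l,t,r,b,k): save(n,cv2.resize(im[t:b,l:r],None,fx=k,fy=k,interpolation=cv2.INTER_NEAREST))
E
python3 - <<'E'
from h import *
z=np.load('top0.npz');im,d=z['im'],z['d'];P=cloud('top',d)
crop('c1.png',im,160,240,280,310,6);crop('c2.png',im,300,180,400,285,5)
print('table z',np.median(P[290:300,205:225,2]), P[270,222],P[275,300])
for n in ['blue_centre','green_centre','orange_centre','white_centre','slot_blue','slot_green','slot_orange','slot_white','lid','foam','timer','tally_counter','oil_bottle']:
    try: r=bot.masks_of(n,'top')
    except Exception as e: print(n,e);continue
    for o in r[:2]:
        m=o['mask'].astype(bool); Q=P[m&(d>0)]; xy=Q[:,:2]
        c,sz,a=cv2.minAreaRect(xy.astype(np.float32)*1000)
        print(n,round(o['p'],2),np.round(o['box']),m.sum(),np.round(np.median(Q,0),4),'rect',np.round(c,1),np.round(sz,1),round(a,1),'zmax',Q[:,2].max().round(3))
E
```

```text
table z 0.0018394960923038273 [0.44905302 0.25516389 0.00293452] [0.43750148 0.00567328 0.00079986]
blue_centre 0.67 [410. 266. 424. 281.] 126 [ 0.447  -0.3534  0.0377] rect [ 448.2 -355.2] [28.2 43.3] 33.0 zmax 0.048
blue_centre 0.61 [259. 251. 272. 295.] 490 [0.4491 0.1212 0.0343] rect [440.7 122.3] [ 41.8 138.9] 87.6 zmax 0.045
green_centre 0.23 [314. 185. 382. 274.] 4989 [ 0.561  -0.1551  0.0243] rect [ 571.  -139.9] [265.2 215. ] 6.1 zmax 0.218
orange_centre 0.72 [197. 255. 213. 296.] 388 [0.4385 0.3036 0.0345] rect [429.9 308.8] [ 41.7 113.5] 81.9 zmax 0.046
white_centre 0.85 [230. 256. 243. 293.] 443 [0.4438 0.2059 0.0337] rect [435.4 204. ] [120.6  48.4] 3.0 zmax 0.044
slot_blue 0.76 [314. 184. 384. 273.] 4939 [ 0.5617 -0.1544  0.0244] rect [ 564.5 -136.1] [235.4 204.1] 0.6 zmax 0.218
slot_orange 0.78 [314. 187. 382. 274.] 5006 [ 0.5617 -0.1545  0.0243] rect [ 566.3 -136.6] [241.9 204.9] 1.1 zmax 0.218
slot_white 0.54 [407. 267. 423. 281.] 131 [ 0.4464 -0.3534  0.0374] rect [ 447.5 -355.7] [30.  43.3] 33.3 zmax 0.048
lid 0.59 [372. 186. 383. 270.] 914 [ 0.5553 -0.2269  0.1997] rect [ 563.6 -239.2] [ 46.8 231.6] 89.8 zmax 0.218
foam 0.62 [313. 188. 384. 271.] 5059 [ 0.5625 -0.1548  0.0243] rect [ 582.5 -146.2] [270.6 233.4] 0.4 zmax 0.218
foam 0.42 [174. 253. 190. 296.] 488 [0.4381 0.3747 0.0336] rect [437. 380.] [131.3  40.6] 3.4 zmax 0.047
tally_counter 0.47 [408. 264. 426. 282.] 128 [ 0.4469 -0.3532  0.0376] rect [ 448.2 -355.2] [28.2 43.3] 33.0 zmax 0.048
```

View pics/c1.png

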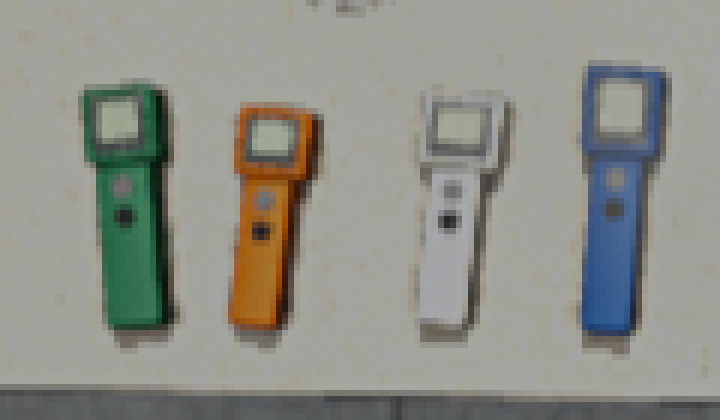

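View pics/c2.png

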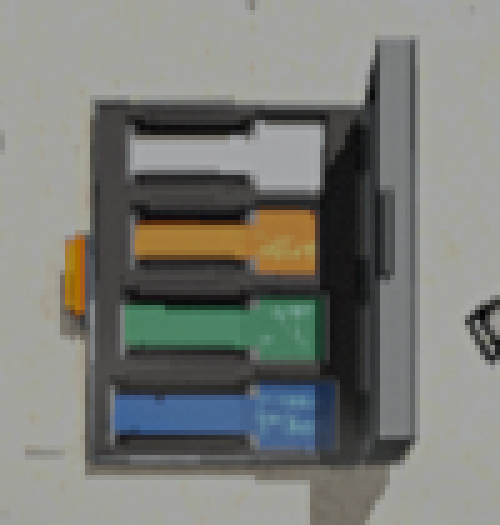

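```bash
cat >> h.py <<'E'
from scipy.optimize import minimize
DIM=dict(blue=(140,28,48,42),green=(128,30,42,40),orange=(116,26,38,40),white=(122,28,40,44))
def outline(L,w,hl,hw):
    a,b,c=L/2,w/2,L/2-hl
    return np.array([[-a,-b],[c,-b],[c,-hw/2],[a,-hw/2],[a,hw/2],[c,hw/2],[c,b],[-a,b]])/1000
S=8
def render(n,pose,zs,ol,box):
    x,y,t=pose;l,tp,r,b=box
    M=np.zeros(((b-tp)*S,(r-l)*S),np.uint8)
    c,s=np.cos(t),np.sin(t); W=ol@np.array([[c,s],[-s,c]])+[x,y]
    for z in zs:
        u,v=proj(n,np.c_[W,np.full(len(W),z)])
        p=np.c_[(u+.5-l)*S-.5,(v+.5-tp)*S-.5]
        cv2.fillPoly(M,[np.round(p*16).astype(np.int32)],1,shift=4)
    return cv2.resize(M.astype(np.float32),(r-l,b-tp),interpolation=cv2.INTER_AREA)
def fit(n,mask,zs,ol,p0,box):
    l,t,r,b=box;T=mask[t:b,l:r].astype(np.float32)
    f=lambda q:((render(n,(q[0]/1000,q[1]/1000,q[2]/100),zs,ol,box)-T)**2).sum()
    best=None
    for k in range(3):
        q0=np.array([p0[0]*1000,p0[1]*1000,p0[2]*100])if best is None else best.x
        st=[8,8,8] if k==0 else [3,3,4]
        sim=np.vstack([q0]+[q0+np.eye(3)[i]*st[i] for i in range(3)])
        best=minimize(f,q0,method='Nelder-Mead',options=dict(initial_simplex=sim,maxiter=150,xatol=.05,fatol=.01))
    q=best.x;return np.array([q[0]/1000,q[1]/1000,q[2]/100]),best.fun,T.sum()
def meters(im,d,guess,n='top'):
    P=cloud(n,d);out={}
    for k,(x,y,t) in guess.items():
        u,v=proj(n,np.array([x,y,.034]));box=(int(u)-28,int(v)-32,int(u)+28,int(v)+32)
        m=(P[...,2]>.018)&(d>0)&(P[...,2]<.08)
        # keep the component nearest
        nl,lab=cv2.connectedComponents(m.astype(np.uint8));lb=lab[int(v)-3:int(v)+4,int(u)-2:int(u)+3]
        lb=lb[lb>0]
        if len(lb)==0: out[k]=None;continue
        m=lab==np.bincount(lb).argmax()
        out[k]=fit(n,m,np.linspace(.018,.034,5),outline(*DIM[k]),(x,y,t),box)
    return out
E
python3 - <<'E'
from h import *
z=np.load('top0.npz');im,d=z['im'],z['d'];P=cloud('top',d)
g=dict(blue=(.44,.122,0),green=(.437,.376,.05),orange=(.43,.308,-.1),white=(.437,.206,0))
for k,v in meters(im,d,g).items(): print(k,v)
# case rim
m=(P[...,2]>.02)&(P[...,2]<.04);m[:180]=0;m[290:]=0;m[:,:310]=0;m[:,375:]=0
Q=P[m];print('case rect',Q.min(0),Q.max(0),cv2.minAreaRect((Q[:,:2]*1000).astype(np.float32)))
# colour patches
hsv=cv2.cvtColor(im,cv2.COLOR_RGB2HSV)
for (u,v) in [(335,264),(335,246),(335,229),(340,211),(362,264),(362,246),(330,255),(319,240)]: print(u,v,hsv[v,u],P[v,u].round(4))
E
```

```text
Traceback (most recent call last):
  File "h.py", line 50, in meters
    out[k]=fit(n,m,np.linspace(.018,.034,5),outline(*DIM[k]),(x,y,t),box)
           ~~~^^^^^^^^^^^^^^^^^^^^^^^^^^^^^^^^^^^^^^^^^^^^^^^^^^^^^^^^^^^
  File "h.py", line 38, in fit
    best=minimize(f,q0,method='Nelder-Mead',options=dict(initial_simplex=sim,maxiter=150,xatol=.05,fatol=.01))
  File "h.py", line 32, in <lambda>
    f=lambda q:((render(n,(q[0]/1000,q[1]/1000,q[2]/100),zs,ol,box)-T)**2).sum()
                 ~~~~~~^^^^^^^^^^^^^^^^^^^^^^^^^^^^^^^^^^^^^^^^^^^^
  File "h.py", line 26, in render
    u,v=proj(n,np.c_[W,np.full(len(W),z)])
        ~~~~^^^^^^^^^^^^^^^^^^^^^^^^^^^^^^
  File "h.py", line 10, in proj
    f,cx,cy,E=cam(n); q=(np.asarray(p)-E[:3,3])@E[:3,:3]; return q[...,0]/q[...,2]*f+cx,q[...,1]/q[...,2]*f+cy
              ~~~^^^
  File "h.py", line 5, in cam
    m=bot.camera_model(n); f=240/np.tan(np.radians(m['vfov'])/2); return f,m['cx'],m['cy'],np.array(m['extrinsics'])
ValueError: time passes only in moves, steps and waits
```

```bash
sed -i 's/^def cam(n):/import functools\n@functools.lru_cache\ndef cam(n):/' h.py
python3 - <<'E'
from h import *
z=np.load('top0.npz');im,d=z['im'],z['d'];P=cloud('top',d)
g=dict(blue=(.44,.122,0),green=(.437,.376,.05),orange=(.43,.308,-.1),white=(.437,.206,0))
for k,v in meters(im,d,g).items(): print(k,v)
m=(P[...,2]>.02)&(P[...,2]<.04);m[:180]=0;m[290:]=0;m[:,:310]=0;m[:,375:]=0
Q=P[m];print('case rect',Q.min(0),Q.max(0),cv2.minAreaRect((Q[:,:2]*1000).astype(np.float32)))
hsv=cv2.cvtColor(im,cv2.COLOR_RGB2HSV)
for (u,v) in [(335,264),(335,246),(335,229),(340,211),(362,264),(362,246),(330,255),(319,240)]: print(u,v,hsv[v,u],P[v,u].round(4))
E
```

```text
blue (array([ 0.44165638,  0.12276024, -0.04444874]), np.float64(17.435546875), np.float32(477.0))
green (array([0.43321989, 0.37886841, 0.12903828]), np.float64(20.705322265625), np.float32(468.0))
orange (array([ 0.42935322,  0.30593822, -0.06365389]), np.float64(14.836669921875), np.float32(391.0))
white (array([ 0.43517211,  0.20826376, -0.07269978]), np.float64(18.521484375), np.float32(427.0))
case rect [ 0.44743754 -0.22741975  0.02001687] [ 0.67976219 -0.03706857  0.03985824] ((563.5761108398438, -132.2333984375), (232.28945922851562, 190.31759643554688), 0.032599300146102905)
335 264 [107 141 150] [ 0.473  -0.1051  0.0163]
335 246 [ 73 108 132] [ 0.5319 -0.1045  0.0063]
335 229 [ 18 173 167] [ 0.303  -0.0739  1.6854]
340 211 [110   5 167] [ 0.6467 -0.1193  0.0046]
362 264 [105 118 147] [ 0.4755 -0.1913  0.0061]
362 246 [ 73 111 122] [ 0.5323 -0.1904  0.0139]
330 255 [10 11 70] [ 0.5006 -0.0888  0.0232]
319 240 [30 10 74] [ 0.5474 -0.0532  0.0269]
```

```bash
cat >> h.py <<'E'
def colmask(im):
    hsv=cv2.cvtColor(im,cv2.COLOR_RGB2HSV).astype(int);H,Sa,V=hsv[...,0],hsv[...,1],hsv[...,2]
    return dict(blue=(H>98)&(H<118)&(Sa>75)&(V>60),green=(H>60)&(H<92)&(Sa>55)&(V>35),orange=(H>8)&(H<25)&(Sa>90)&(V>80))
E
python3 - <<'E'
from h import *
z=np.load('top0.npz');im,d=z['im'],z['d'];C=colmask(im)
C['white']=(im.min(-1)>115)
g=dict(blue=(.4417,.1228,-.05),green=(.435,.378,.078),orange=(.429,.306,-.09))
for k,(x,y,t) in g.items():
    u,v=proj('top',np.array([x,y,.034]));box=(int(u)-14,int(v)-30,int(u)+14,int(v)+30)
    m=np.zeros((480,640),np.uint8);l,tp,r,b=box;m[tp:b,l:r]=C[k][tp:b,l:r]
    m=cv2.morphologyEx(m,cv2.MORPH_CLOSE,np.ones((9,9)))
    print(k,fit('top',m,np.linspace(.0,.034,9),outline(*DIM[k]),(x,y,t),box))
ys=dict(blue=-84,green=-28,orange=28,white=84)
sh=cv2.cvtColor(im,cv2.COLOR_RGB2BGR)
for k in DIM:
    L,w,hl,hw=DIM[k];x0=.5636+ys[k]/1000;y0=-.132
    u,v=proj('top',np.array([x0,y0,.01]));box=(322,int(v)-11,373,int(v)+11)
    m=np.zeros((480,640),np.uint8);l,tp,r,b=box;m[tp:b,l:r]=C[k][tp:b,l:r]
    m=cv2.morphologyEx(m,cv2.MORPH_CLOSE,np.ones((5,5)))
    for ol in (outline(L+6,w-4,hl+6,hw+6),outline(L,w-4,hl,hw)):
        p=fit('top',m,[.01],ol,(x0,y0,-np.pi/2),box);print(k,p)
    vv,uu=np.nonzero(m);print('  mask box',uu.min(),uu.max(),vv.min(),vv.max(),'gray foot')
    sh[m>0]=(0,0,255)
cv2.imwrite('pics/c3.png',cv2.resize(sh[180:285,300:400],None,fx=5,fy=5,interpolation=0))
E
```

```text
blue (array([ 0.43904931,  0.12463525, -0.02819646]), np.float64(173.75), np.float32(339.0))
green (array([0.43268389, 0.38073898, 0.16926607]), np.float64(121.0029296875), np.float32(414.0))
orange (array([ 0.42774001,  0.30933822, -0.00694563]), np.float64(87.212646484375), np.float32(353.0))
blue (array([ 0.47881242, -0.13303941, -1.55536046]), np.float64(34.152099609375), np.float32(439.0))
blue (array([ 0.47906163, -0.13521196, -1.54717287]), np.float64(5.715087890625), np.float32(439.0))
  mask box 323 366 256 269 gray foot
green (array([ 0.53546049, -0.13325056, -1.55392005]), np.float64(42.045166015625), np.float32(412.0))
green (array([ 0.53523427, -0.13480838, -1.55909026]), np.float64(10.556640625), np.float32(412.0))
  mask box 325 364 239 251 gray foot
orange (array([ 0.59075868, -0.13519904, -1.5712775 ]), np.float64(36.25439453125), np.float32(339.0))
orange (array([ 0.59082642, -0.13439517, -1.56426065]), np.float64(13.74462890625), np.float32(339.0))
  mask box 327 363 222 234 gray foot
white (array([ 0.64838818, -0.13436332, -1.51754556]), np.float64(134.5751953125), np.float32(466.0))
white (array([ 0.64741915, -0.13337909, -1.55548533]), np.float64(141.133056640625), np.float32(466.0))
  mask box 322 372 199 217 gray foot
```

View pics/c3.png

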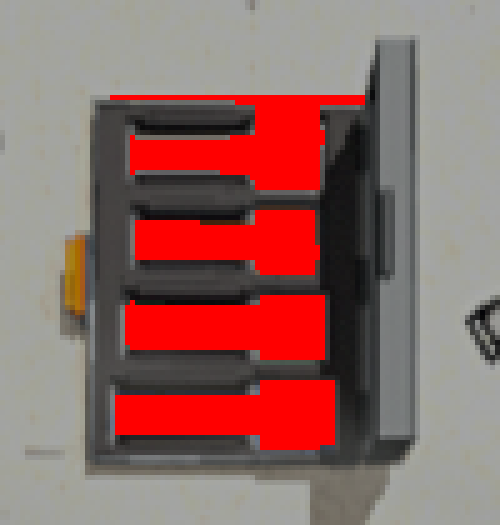

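```bash
cat >> h.py <<'E'
def overlay(fn,im,poses,z,rect,k,n='top'):
    l,t,r,b=rect;o=cv2.resize(im[t:b,l:r],None,fx=k,fy=k,interpolation=cv2.INTER_CUBIC)
    for kk,(x,y,a) in poses:
        ol=outline(*DIM[kk]);c,s=np.cos(a),np.sin(a);W=ol@np.array([[c,s],[-s,c]])+[x,y]
        u,v=proj(n,np.c_[W,np.full(8,z)])
        cv2.polylines(o,[np.round(np.c_[(u+.5-l)*k,(v+.5-t)*k]).astype(np.int32)],True,(255,0,0),1)
    save(fn,o)
E
python3 - <<'E'
from h import *
z=np.load('top0.npz');im=z['im']
overlay('o1.png',im,[('blue',(.4417,.1228,-.05)),('green',(.4332,.3789,.129)),('orange',(.4294,.3059,-.07)),('white',(.4352,.2083,-.073))],.034,(160,240,280,310),6)
E
```

```text
(no output)
```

View pics/o1.png

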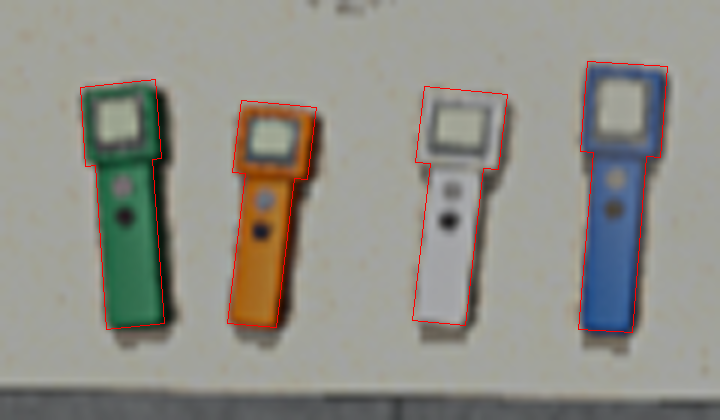

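The overlay fits all four meters to within about 1 pixel. I'll start with white.

```bash
cat > go.py <<'E'
import sys;from h import *
def delta(x,y,z,yaw):
    s=bot.observe();M=R.from_euler('xyz',s['tool_rot']).as_matrix()
    T=R.from_euler('xyz',[-np.pi/2,0,yaw]).as_matrix()
    d=M.T@(np.array([x,y,z])-s['position'])*100; r=R.from_matrix(M.T@T).as_rotvec()
    print('t',s['clock'],'pos',s['position'].round(4),'rot',s['tool_rot'].round(3),'F',s['force'].round(1),'w',round(s['grip_width'],4))
    print('shift cm x %.2f y %.2f z %.2f  turn rx %.3f ry %.3f rz %.3f'%(*d,*r))
if __name__=='__main__': delta(*map(float,sys.argv[1:]))
E
python3 go.py .434 .208 .15 1.498
```

```text
t 0.75 pos [0.2433 0.5757 0.2313] rot [-1.571 -0.     1.171] F [ 0.7  0.8 -0.3] w 0.0856
shift cm x -26.45 y 8.13 z -31.88  turn rx 0.000 ry -0.327 rz 0.000
```

Emit:
{"fn": "arm_command", "kwargs": {"moves": [{"x":-3,"z":-3.6},{"x":-5.3,"z":-6.4,"gripper":0.2},{"x":-8,"z":-9.6},{"x":-10.6,"z":-12.8},{"x":-13.2,"z":-15.9}], "squeeze": 40}}

```text
invalid input at $.moves[0]: expected keys rx, ry, rz, x, y, z, gripper
```

Emit:
{"fn": "arm_command", "kwargs": {"moves": [{"x":-2.65,"z":-3.2,"ry":-0.1},{"x":-5.3,"z":-6.4,"ry":-0.2},{"x":-8,"z":-9.6,"ry":-0.3},{"x":-10.6,"z":-12.8,"ry":-0.327},{"x":-13.25,"z":-15.98,"y":3,"ry":-0.327}]}}

```text
invalid input at $.moves[0]: expected keys rx, ry, rz, x, y, z, gripper
```

```bash
python3 go.py .434 .208 .06 1.498
```

```text
t 0.75 pos [0.2433 0.5757 0.2313] rot [-1.571 -0.     1.171] F [ 0.7  0.8 -0.3] w 0.0856
shift cm x -26.45 y 17.13 z -31.88  turn rx 0.000 ry -0.327 rz 0.000
```

Emit:
{"fn": "arm_command", "kwargs": {"moves": [{"rx":0,"ry":0,"rz":0,"x":-2.65,"y":0,"z":-3.2,"gripper":0.2},{"rx":0,"ry":0,"rz":0,"x":-5.3,"y":0,"z":-6.4,"gripper":0.2},{"rx":0,"ry":0,"rz":0,"x":-8,"y":0,"z":-9.6,"gripper":0.2},{"rx":0,"ry":0,"rz":0,"x":-10.6,"y":0,"z":-12.8,"gripper":0.2},{"rx":0,"ry":0,"rz":0,"x":-13.2,"y":0,"z":-15.9,"gripper":0.2}], "squeeze": 40}}

```text
clock: 1.17
position: [0.339, 0.3903, 0.2314]
tool_rot: [-1.571, -0.0, 1.171]
force: [1.3, -0.3, 0.3]
grip_width: 0.0513
```

Emit:
{"fn": "arm_command", "kwargs": {"moves": [{"rx":0,"ry":-0.327,"rz":0,"x":-13.25,"y":3,"z":-15.98,"gripper":0.2},{"rx":0,"ry":-0.327,"rz":0,"x":-13.25,"y":3,"z":-15.98,"gripper":0.2},{"rx":0,"ry":-0.327,"rz":0,"x":-13.25,"y":3,"z":-15.98,"gripper":0.2},{"rx":0,"ry":-0.327,"rz":0,"x":-13.25,"y":3,"z":-15.98,"gripper":0.2},{"rx":0,"ry":-0.327,"rz":0,"x":-13.25,"y":3,"z":-15.98,"gripper":0.2}]}}

```text
clock: 1.58
position: [0.4303, 0.2145, 0.2027]
tool_rot: [-1.571, -0.001, 1.499]
force: [0.9, 1.3, 0.4]
grip_width: 0.0511
```

```bash
python3 go.py .434 .208 .06 1.498
```

```text
t 1.5833 pos [0.4303 0.2145 0.2027] rot [-1.571e+00 -1.000e-03  1.499e+00] F [0.9 1.3 0.4] w 0.0511
shift cm x -0.63 y 14.27 z -0.41  turn rx 0.001 ry 0.001 rz 0.001
```

Emit:
{"fn": "arm_command", "kwargs": {"moves": [{"rx":0,"ry":0,"rz":0,"x":0,"y":4,"z":0,"gripper":0.2},{"rx":0,"ry":0,"rz":0,"x":0,"y":8,"z":0,"gripper":0.2},{"rx":0,"ry":0,"rz":0,"x":0,"y":12,"z":0,"gripper":0.2},{"rx":0,"ry":0,"rz":0,"x":0,"y":12,"z":0,"gripper":0.2}]}}

```text
clock: 1.92
position: [0.4267, 0.2145, 0.077]
tool_rot: [-1.563, 0.005, 1.498]
force: [-2.4, -1.4, -0.1]
grip_width: 0.051
```

```bash
python3 go.py .434 .208 .008 1.498
```

```text
t 1.9167 pos [0.4267 0.2145 0.077 ] rot [-1.563  0.005  1.498] F [-2.4 -1.4 -0.1] w 0.051
shift cm x -0.56 y 6.89 z -0.83  turn rx -0.007 ry -0.000 rz -0.005
```

Emit:
{"fn": "arm_command", "kwargs": {"moves": [{"rx":0,"ry":0,"rz":0,"x":-0.56,"y":0,"z":-0.6,"gripper":0.2},{"rx":0,"ry":0,"rz":0,"x":-0.56,"y":0,"z":-0.6,"gripper":0.2},{"rx":0,"ry":0,"rz":0,"x":-0.56,"y":0,"z":-0.6,"gripper":0.2}]}}

```text
clock: 2.17
position: [0.4368, 0.2106, 0.0851]
tool_rot: [-1.574, -0.002, 1.497]
force: [0.3, 0.9, 0.3]
grip_width: 0.051
```

```bash
python3 go.py .434 .208 .008 1.498; python3 -c "
from h import *
im,d=bot.grab_frame('top');np.savez('t1',im=im,d=d);crop('t1.png',im,160,180,400,310,3)"
```

```text
t 2.1667 pos [0.4368 0.2106 0.0851] rot [-1.574 -0.002  1.497] F [0.3 0.9 0.3] w 0.051
shift cm x -0.29 y 7.71 z 0.28  turn rx 0.003 ry -0.001 rz 0.002
```

View pics/t1.png

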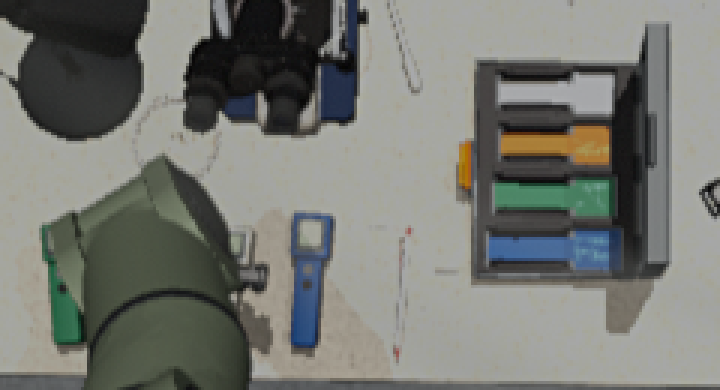

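Emit:
{"fn": "arm_command", "kwargs": {"moves": [{"rx":0,"ry":0,"rz":0,"x":-0.3,"y":2.5,"z":0.3,"gripper":0.2},{"rx":0,"ry":0,"rz":0,"x":-0.3,"y":5,"z":0.3,"gripper":0.2},{"rx":0,"ry":0,"rz":0,"x":-0.3,"y":7,"z":0.3,"gripper":0.2},{"rx":0,"ry":0,"rz":0,"x":-0.3,"y":7.2,"z":0.3,"gripper":0.2},{"rx":0,"ry":0,"rz":0,"x":-0.3,"y":7.2,"z":0.3,"gripper":0.2}]}}

```text
clock: 2.63
position: [0.4322, 0.2078, 0.0114]
tool_rot: [-1.571, -0.0, 1.498]
force: [-0.4, 0.2, -0.0]
grip_width: 0.0512
```

```bash
python3 go.py .434 .208 .008 1.498; python3 -c "
from h import *
im,d=bot.grab_frame('scene');np.savez('t2',im=im,d=d);crop('t2.png',im,130,200,330,320,4)"
```

```text
t 2.6333 pos [0.4322 0.2078 0.0114] rot [-1.571 -0.     1.498] F [-0.4  0.2 -0. ] w 0.0512
shift cm x 0.04 y 0.34 z -0.18  turn rx 0.000 ry 0.000 rz 0.000
```

View pics/t2.png

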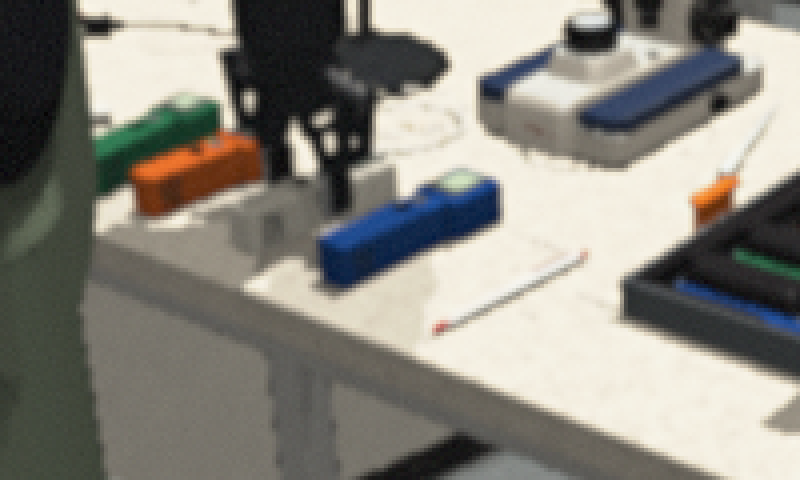

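Emit:
{"fn": "arm_command", "kwargs": {"moves": [{"rx":0,"ry":0,"rz":0,"x":0,"y":0,"z":-0.18,"gripper":0.2},{"rx":0,"ry":0,"rz":0,"x":0,"y":0,"z":-0.18,"gripper":-1},{"rx":0,"ry":0,"rz":0,"x":0,"y":0,"z":-0.18,"gripper":-1},{"rx":0,"ry":0,"rz":0,"x":0,"y":0,"z":-0.18,"gripper":-1},{"rx":0,"ry":0,"rz":0,"x":0,"y":0,"z":-0.18,"gripper":-1}], "squeeze": 40}}

```text
clock: 3.1
position: [0.4346, 0.2077, 0.0118]
tool_rot: [-1.572, -0.001, 1.498]
force: [-1.4, -1.4, 16.5]
grip_width: 0.0274
```

Emit:
{"fn": "arm_command", "kwargs": {"moves": [{"rx":0,"ry":0,"rz":0,"x":0,"y":0,"z":0,"gripper":-1},{"rx":0,"ry":0,"rz":0,"x":0,"y":0,"z":0,"gripper":-1},{"rx":0,"ry":0,"rz":0,"x":0,"y":0,"z":0,"gripper":-1}]}}

```text
clock: 3.35
position: [0.4345, 0.2077, 0.0118]
tool_rot: [-1.572, -0.001, 1.498]
force: [-1.9, -0.2, 16.0]
grip_width: 0.0274
```

```bash
python3 go.py .434 .208 .16 1.498
```

```text
t 3.35 pos [0.4345 0.2077 0.0118] rot [-1.572e+00 -1.000e-03  1.498e+00] F [-1.9 -0.2 16. ] w 0.0274
shift cm x 0.04 y -14.82 z 0.03  turn rx 0.002 ry -0.000 rz 0.001
```

Emit:
{"fn": "arm_command", "kwargs": {"moves": [{"rx":0,"ry":0,"rz":0,"x":0,"y":-2,"z":0,"gripper":-1},{"rx":0,"ry":0,"rz":0,"x":0,"y":-5,"z":0,"gripper":-1},{"rx":0,"ry":0,"rz":0,"x":0,"y":-9,"z":0,"gripper":-1},{"rx":0,"ry":0,"rz":0,"x":0,"y":-12,"z":0,"gripper":-1},{"rx":0,"ry":0,"rz":0,"x":0,"y":-12,"z":0,"gripper":-1}]}}

```text
clock: 3.77
position: [0.436, 0.2084, 0.1362]
tool_rot: [-1.577, -0.004, 1.497]
force: [1.5, 1.5, -0.6]
grip_width: 0.0272
```

```bash
python3 go.py .5 -.0 .14 0.7
```

```text
t 3.7667 pos [0.436  0.2084 0.1362] rot [-1.577 -0.004  1.497] F [ 1.5  1.5 -0.6] w 0.0272
shift cm x -20.32 y -0.42 z -7.92  turn rx 0.004 ry 0.797 rz 0.007
```

Emit:
{"fn": "arm_command", "kwargs": {"moves": [{"rx":0,"ry":0.12,"rz":0,"x":-3,"y":-0.4,"z":-1.2,"gripper":-1},{"rx":0,"ry":0.24,"rz":0,"x":-6,"y":-0.4,"z":-2.4,"gripper":-1},{"rx":0,"ry":0.36,"rz":0,"x":-9,"y":-0.4,"z":-3.6,"gripper":-1},{"rx":0,"ry":0.48,"rz":0,"x":-12,"y":-0.4,"z":-4.8,"gripper":-1},{"rx":0,"ry":0.6,"rz":0,"x":-15,"y":-0.4,"z":-6,"gripper":-1}]}}

```text
clock: 4.18
position: [0.4829, 0.0519, 0.1351]
tool_rot: [-1.571, -0.001, 0.892]
force: [0.2, -0.2, -1.1]
grip_width: 0.0266
```

```bash
python3 go.py .6 -.12 .14 0.003
```

```text
t 4.1833 pos [0.4829 0.0519 0.1351] rot [-1.571e+00 -1.000e-03  8.920e-01] F [ 0.2 -0.2 -1.1] w 0.0266
shift cm x -6.04 y -0.49 z -19.91  turn rx 0.000 ry 0.889 rz 0.001
```

Emit:
{"fn": "arm_command", "kwargs": {"moves": [{"rx":0,"ry":0.12,"rz":0,"x":-0.8,"y":0,"z":-2.9,"gripper":-1},{"rx":0,"ry":0.24,"rz":0,"x":-1.6,"y":0,"z":-5.7,"gripper":-1},{"rx":0,"ry":0.36,"rz":0,"x":-2.5,"y":0,"z":-8.6,"gripper":-1},{"rx":0,"ry":0.48,"rz":0,"x":-3.4,"y":0,"z":-11.4,"gripper":-1},{"rx":0,"ry":0.6,"rz":0,"x":-4.2,"y":0,"z":-14.2,"gripper":-1}]}}

```text
clock: 4.6
position: [0.5681, -0.0694, 0.135]
tool_rot: [-1.571, -0.0, 0.292]
force: [0.1, 0.3, -0.5]
grip_width: 0.0273
```

```bash
python3 go.py .647 -.1346 .10 0.003
```

```text
t 4.6 pos [ 0.5681 -0.0694  0.135 ] rot [-1.571 -0.     0.292] F [ 0.1  0.3 -0.5] w 0.0273
shift cm x 5.68 y 3.50 z -8.52  turn rx -0.000 ry 0.289 rz 0.000
```

Emit:
{"fn": "arm_command", "kwargs": {"moves": [{"rx":0,"ry":0.1,"rz":0,"x":1.9,"y":0,"z":-2.8,"gripper":-1},{"rx":0,"ry":0.2,"rz":0,"x":3.8,"y":0,"z":-5.7,"gripper":-1},{"rx":0,"ry":0.289,"rz":0,"x":5.6,"y":1,"z":-8.5,"gripper":-1},{"rx":0,"ry":0.289,"rz":0,"x":5.68,"y":2.5,"z":-8.52,"gripper":-1},{"rx":0,"ry":0.289,"rz":0,"x":5.68,"y":3.5,"z":-8.52,"gripper":-1}]}}

```text
clock: 5.02
position: [0.647, -0.1338, 0.0982]
tool_rot: [-1.571, 0.001, 0.007]
force: [0.8, 1.3, -1.0]
grip_width: 0.0277
```

```bash
python3 go.py .647 -.1346 .06 0.003; python3 -c "
from h import *
im,d=bot.grab_frame('top');np.savez('t3',im=im,d=d);crop('t3.png',im,300,180,400,285,5)
im,d=bot.grab_frame('scene');np.savez('t4',im=im,d=d);crop('t4.png',im,270,180,420,300,5)"
```

```text
t 5.0167 pos [ 0.647  -0.1338  0.0982] rot [-1.571e+00  1.000e-03  7.000e-03] F [ 0.8  1.3 -1. ] w 0.0277
shift cm x -0.00 y 3.82 z -0.07  turn rx 0.001 ry 0.004 rz -0.001
```

View pics/t3.png

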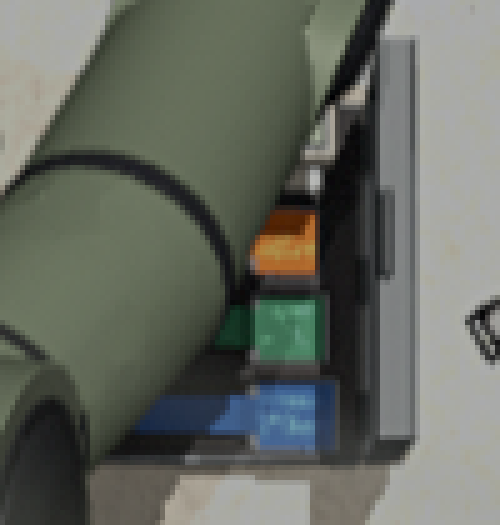

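View pics/t4.png

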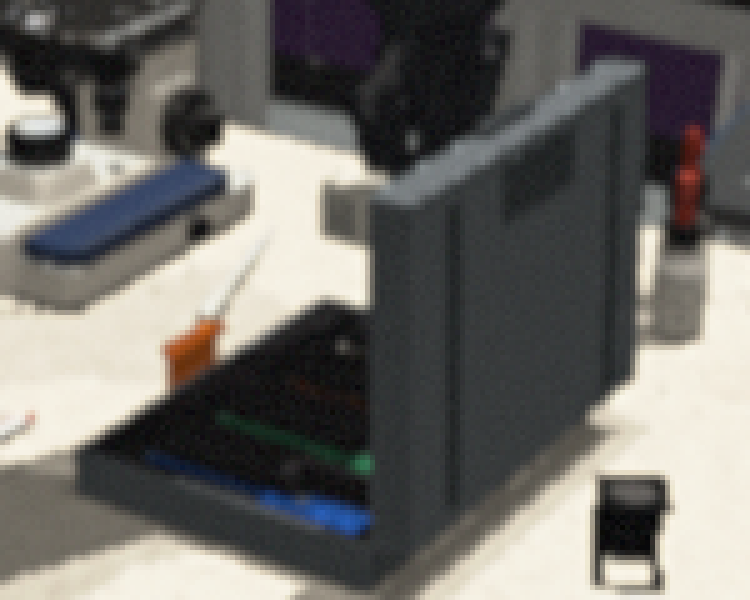

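Run:
```python
from h import *
im=np.load('t3.npz')['im']
# expected held meter top outline
overlay('o3.png',im,[('white',(.647,-.1338,-np.pi/2+.003))],.120,(340,180,390,230),12)
```

```text
(no output)
```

View pics/o3.png

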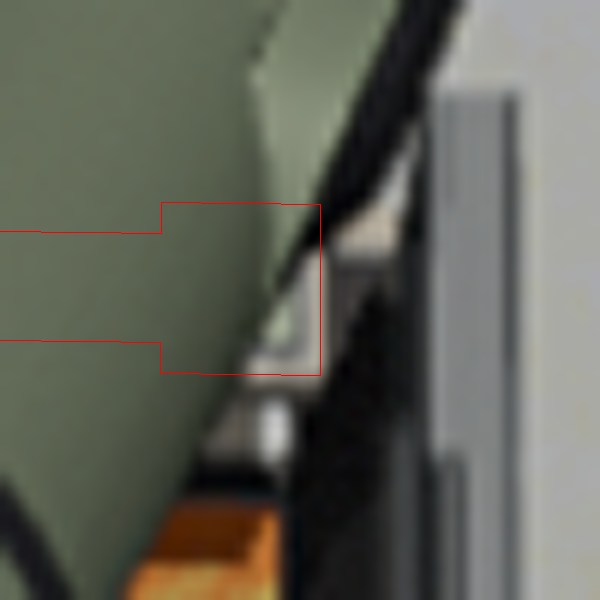

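Emit:
{"fn": "arm_command", "kwargs": {"moves": [{"rx":0,"ry":0,"rz":0,"x":0,"y":2,"z":-0.03,"gripper":-1},{"rx":0,"ry":0,"rz":0,"x":0,"y":4,"z":-0.03,"gripper":-1},{"rx":0,"ry":0,"rz":0,"x":0,"y":5.3,"z":-0.03,"gripper":-1},{"rx":0,"ry":0,"rz":0,"x":0,"y":5.3,"z":-0.03,"gripper":-1},{"rx":0,"ry":0,"rz":0,"x":0,"y":5.3,"z":-0.03,"gripper":-1}]}}

```text
clock: 5.53
position: [0.6467, -0.1326, 0.0471]
tool_rot: [-1.571, 0.0, 0.009]
force: [-0.2, -1.0, -1.5]
grip_width: 0.0274
```

```bash
python3 go.py .647 -.134 .035 0.003
```

```text
t 5.5333 pos [ 0.6467 -0.1326  0.0471] rot [-1.571  0.     0.009] F [-0.2 -1.  -1.5] w 0.0274
shift cm x 0.03 y 1.21 z -0.14  turn rx -0.000 ry 0.006 rz -0.000
```

Emit:
{"fn": "arm_command", "kwargs": {"moves": [{"rx":0,"ry":0.006,"rz":0,"x":0.03,"y":0.3,"z":-0.14,"gripper":-1},{"rx":0,"ry":0.006,"rz":0,"x":0.03,"y":0.6,"z":-0.14,"gripper":-1},{"rx":0,"ry":0.006,"rz":0,"x":0.03,"y":0.9,"z":-0.14,"gripper":-1},{"rx":0,"ry":0.006,"rz":0,"x":0.03,"y":1.2,"z":-0.14,"gripper":-1},{"rx":0,"ry":0.006,"rz":0,"x":0.03,"y":1.2,"z":-0.14,"gripper":-1}]}}

```text
clock: 5.95
position: [0.6479, -0.1344, 0.0348]
tool_rot: [-1.571, -0.001, 0.003]
force: [3.5, -1.0, 0.5]
grip_width: 0.0274
```

```bash
python3 go.py .647 -.134 .029 0.003
```

```text
t 5.95 pos [ 0.6479 -0.1344  0.0348] rot [-1.571e+00 -1.000e-03  3.000e-03] F [ 3.5 -1.   0.5] w 0.0274
shift cm x -0.09 y 0.58 z 0.04  turn rx 0.000 ry -0.000 rz 0.001
```

Emit:
{"fn": "arm_command", "kwargs": {"moves": [{"rx":0,"ry":0,"rz":0,"x":0.0,"y":0.2,"z":0,"gripper":-1},{"rx":0,"ry":0,"rz":0,"x":0.0,"y":0.4,"z":0,"gripper":-1},{"rx":0,"ry":0,"rz":0,"x":0.0,"y":0.6,"z":0,"gripper":-1},{"rx":0,"ry":0,"rz":0,"x":0.0,"y":0.6,"z":0,"gripper":-1}]}}

```text
clock: 6.28
position: [0.6484, -0.1345, 0.0291]
tool_rot: [-1.571, -0.002, 0.003]
force: [5.7, -0.3, -0.1]
grip_width: 0.0271
```

```bash
python3 go.py .647 -.134 .029 0.003
```

```text
t 6.2833 pos [ 0.6484 -0.1345  0.0291] rot [-1.571 -0.002  0.003] F [ 5.7 -0.3 -0.1] w 0.0271
shift cm x -0.14 y 0.01 z 0.05  turn rx 0.000 ry -0.000 rz 0.002
```

Emit:
{"fn": "arm_command", "kwargs": {"moves": [{"rx":0,"ry":0,"rz":0,"x":0.08,"y":0,"z":0,"gripper":-1},{"rx":0,"ry":0,"rz":0,"x":0.08,"y":0,"z":0,"gripper":0},{"rx":0,"ry":0,"rz":0,"x":0.08,"y":0,"z":0,"gripper":0},{"rx":0,"ry":0,"rz":0,"x":0.08,"y":0,"z":0,"gripper":0}]}}

```text
clock: 6.62
position: [0.6476, -0.1343, 0.0285]
tool_rot: [-1.571, 0.001, 0.003]
force: [0.5, 0.4, -1.1]
grip_width: 0.0427
```

Emit:
{"fn": "arm_command", "kwargs": {"moves": [{"rx":0,"ry":0,"rz":0,"x":0,"y":-2,"z":0,"gripper":0},{"rx":0,"ry":0,"rz":0,"x":0,"y":-5,"z":0,"gripper":-1},{"rx":0,"ry":0,"rz":0,"x":0,"y":-5,"z":0,"gripper":-1},{"rx":0,"ry":0,"rz":0,"x":0,"y":-5,"z":1.5,"gripper":-1},{"rx":0,"ry":0,"rz":0,"x":0,"y":-5,"z":1.5,"gripper":-1}]}}

```text
clock: 7.03
position: [0.6481, -0.1164, 0.0785]
tool_rot: [-1.569, 0.0, 0.005]
force: [-1.0, 0.9, 0.1]
grip_width: -0.0003
```

```bash
python3 go.py .6475 -.115 .055 0.003; python3 -c "
from h import *
im,d=bot.grab_frame('top');np.savez('t5',im=im,d=d);crop('t5.png',im,300,180,400,285,5)
im,d=bot.grab_frame('scene');crop('t6.png',im,270,180,420,300,5)"
```

```text
t 7.0333 pos [ 0.6481 -0.1164  0.0785] rot [-1.569  0.     0.005] F [-1.   0.9  0.1] w -0.0003
shift cm x -0.06 y 2.35 z 0.13  turn rx -0.002 ry 0.002 rz -0.000
```

View pics/t5.png

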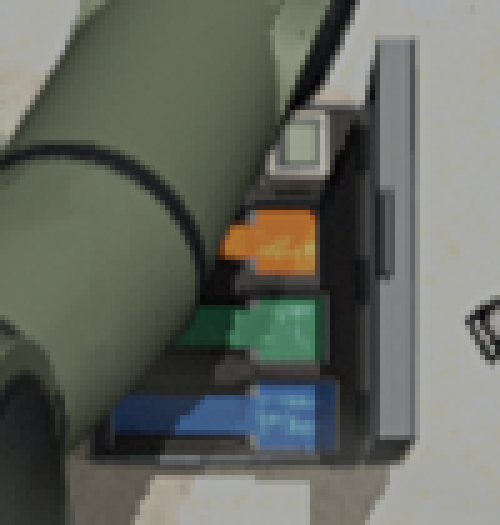

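View pics/t6.png

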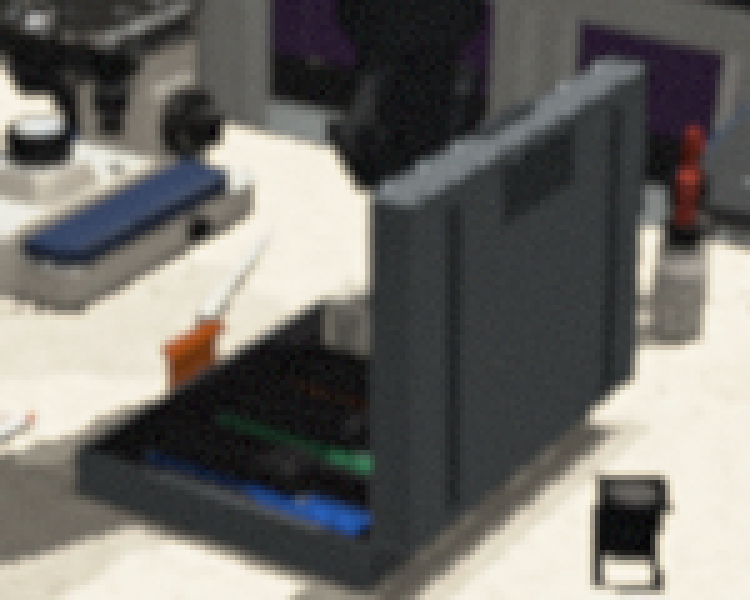

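Emit:
{"fn": "arm_command", "kwargs": {"moves": [{"rx":0,"ry":0,"rz":0,"x":-0.06,"y":1.5,"z":0,"gripper":-1},{"rx":0,"ry":0,"rz":0,"x":-0.06,"y":2.3,"z":0,"gripper":-1},{"rx":0,"ry":0,"rz":0,"x":-0.06,"y":2.7,"z":0,"gripper":-1},{"rx":0,"ry":0,"rz":0,"x":-0.06,"y":2.7,"z":0,"gripper":-1}]}}

```text
clock: 7.47
position: [0.6467, -0.1197, 0.0504]
tool_rot: [-1.571, 0.002, 0.003]
force: [0.4, 0.2, 0.3]
grip_width: -0.0003
```

Emit:
{"fn": "arm_command", "kwargs": {"moves": [{"rx":0,"ry":0,"rz":0,"x":0,"y":0.2,"z":0,"gripper":-1},{"rx":0,"ry":0,"rz":0,"x":0,"y":0.4,"z":0,"gripper":-1},{"rx":0,"ry":0,"rz":0,"x":0,"y":0.4,"z":0,"gripper":-1}]}}

```text
clock: 7.72
position: [0.6475, -0.1196, 0.0477]
tool_rot: [-1.571, -0.0, 0.003]
force: [-0.4, -0.3, -0.0]
grip_width: -0.0
```

Emit:
{"fn": "arm_command", "kwargs": {"moves": [{"rx":0,"ry":0,"rz":0,"x":0,"y":0.2,"z":0,"gripper":-1},{"rx":0,"ry":0,"rz":0,"x":0,"y":0.3,"z":0,"gripper":-1},{"rx":0,"ry":0,"rz":0,"x":0,"y":0.3,"z":0,"gripper":-1}]}}

```text
clock: 7.97
position: [0.6474, -0.1193, 0.0446]
tool_rot: [-1.571, -0.0, 0.003]
force: [0.2, -0.5, 0.5]
grip_width: -0.0001
```

Emit:
{"fn": "arm_command", "kwargs": {"moves": [{"rx":0,"ry":0,"rz":0,"x":0,"y":0.15,"z":0,"gripper":-1},{"rx":0,"ry":0,"rz":0,"x":0,"y":0.15,"z":0,"gripper":-1}]}}

```text
clock: 8.13
position: [0.6476, -0.1192, 0.0441]
tool_rot: [-1.57, -0.0, 0.003]
force: [-4.2, 2.0, 16.3]
grip_width: -0.0
```

Emit:
{"fn": "arm_command", "kwargs": {"moves": [{"rx":0,"ry":0,"rz":0,"x":0,"y":0.02,"z":0,"gripper":-1},{"rx":0,"ry":0,"rz":0,"x":0,"y":0.02,"z":0,"gripper":-1}]}}

```text
clock: 8.3
position: [0.6476, -0.1192, 0.0441]
tool_rot: [-1.57, -0.001, 0.003]
force: [-5.9, 1.3, 19.8]
grip_width: 0.0004
```

Emit:
{"fn": "arm_command", "kwargs": {"moves": [{"rx":0,"ry":0,"rz":0,"x":0,"y":-3,"z":0,"gripper":-1},{"rx":0,"ry":0,"rz":0,"x":0,"y":-7,"z":0,"gripper":-1},{"rx":0,"ry":0,"rz":0,"x":-3,"y":-9,"z":1,"gripper":0.2},{"rx":0,"ry":0,"rz":0,"x":-6,"y":-9,"z":3,"gripper":0.2},{"rx":0,"ry":0,"rz":0,"x":-9,"y":-9,"z":5.5,"gripper":0.2}]}}

```text
clock: 8.72
position: [0.5564, -0.0655, 0.1341]
tool_rot: [-1.571, -0.002, 0.001]
force: [1.4, 1.7, -0.6]
grip_width: 0.0358
```

```bash
python3 go.py .43 .306 .14 1.5
```

```text
t 8.7167 pos [ 0.5564 -0.0655  0.1341] rot [-1.571e+00 -2.000e-03  1.000e-03] F [ 1.4  1.7 -0.6] w 0.0358
shift cm x -12.61 y -0.64 z 37.16  turn rx 0.002 ry -1.499 rz 0.002
```

Emit:
{"fn": "arm_command", "kwargs": {"moves": [{"rx":0,"ry":-0.12,"rz":0,"x":-2.4,"y":-0.5,"z":3.2,"gripper":0.2},{"rx":0,"ry":-0.24,"rz":0,"x":-4.8,"y":-0.5,"z":6.4,"gripper":0.2},{"rx":0,"ry":-0.36,"rz":0,"x":-7.2,"y":-0.5,"z":9.6,"gripper":0.2},{"rx":0,"ry":-0.48,"rz":0,"x":-9.5,"y":-0.5,"z":12.8,"gripper":0.2},{"rx":0,"ry":-0.6,"rz":0,"x":-12,"y":-0.5,"z":16,"gripper":0.2}]}}

```text
clock: 9.13
position: [0.4356, 0.0963, 0.1382]
tool_rot: [-1.571, -0.001, 0.609]
force: [2.0, 0.9, 0.3]
grip_width: 0.0513
```

```bash
python3 go.py .43 .306 .14 1.5;cat >> h.py <<'E'
def tops(im,d,poses,n='top'):
    # plane fit of top surface depth inside outline -> height & tilt
    P=cloud(n,d)
    for k,(x,y,a) in poses:
        Q=P[(d>0)];c,s=np.cos(a),np.sin(a);q=(Q[:,:2]-[x,y])@np.array([[c,-s],[s,c]])
        L,w,hl,hw=[v/1000 for v in DIM[k]]
        m=(abs(q[:,0])<L/2-.006)&(abs(q[:,1])<w/2-.005)&(Q[:,2]>-.02)&(Q[:,2]<.1)
        A=np.c_[q[m],np.ones(m.sum())];b=Q[m,2]
        if m.sum()<20: print(k,'few',m.sum());continue
        co=np.linalg.lstsq(A,b,rcond=None)[0];print(k,'n',m.sum(),'z',co[2].round(4),'tilt',co[:2].round(3),'med',np.median(b).round(4))
E
python3 -c "
from h import *
im,d=bot.grab_frame('top');np.savez('t7',im=im,d=d);crop('t7.png',im,160,180,400,310,3)
S=[('blue',(.479,-.1346,-1.568)),('green',(.535,-.1346,-1.568)),('orange',(.591,-.1346,-1.568)),('white',(.6472,-.1346,-1.568))]
tops(im,d,S);overlay('o7.png',im,S[3:],.044,(300,180,400,285),6)
g=dict(blue=(.4417,.1228,-.05),green=(.4332,.3789,.129),orange=(.4294,.3059,-.07))
for k,v in meters(im,d,g).items():print(k,v)
"
```

```text
t 9.1333 pos [0.4356 0.0963 0.1382] rot [-1.571e+00 -1.000e-03  6.090e-01] F [2.  0.9 0.3] w 0.0513
shift cm x 11.54 y -0.18 z 17.53  turn rx 0.000 ry -0.891 rz 0.001
blue n 232 z 0.0112 tilt [-0.002 -0.108] med 0.0113
green n 225 z 0.0112 tilt [0.008 0.06 ] med 0.0115
orange n 166 z 0.0112 tilt [0.012 0.121] med 0.011
white n 199 z 0.045 tilt [0.014 0.033] med 0.0455
blue None
green (array([0.4332, 0.3789, 0.129 ]), np.float64(20.378662109375), np.float32(469.0))
orange (array([ 0.42941974,  0.30594992, -0.06404218]), np.float64(14.240966796875), np.float32(391.0))
```

View pics/t7.png

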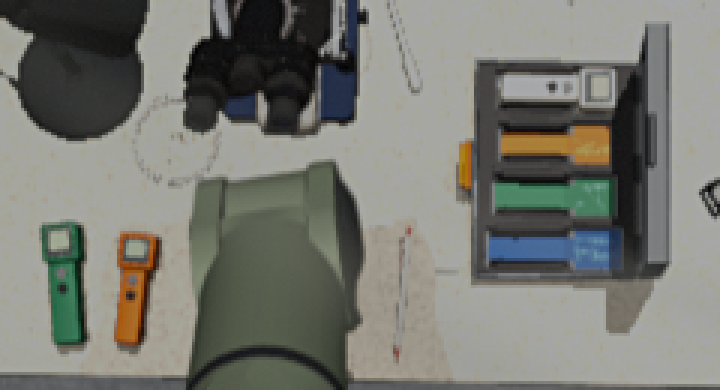

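View pics/o7.png

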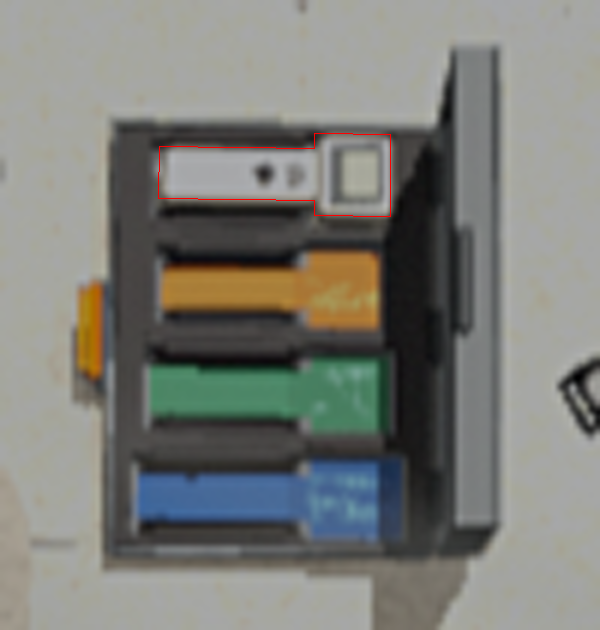

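Emit:
{"fn": "arm_command", "kwargs": {"moves": [{"rx":0,"ry":-0.12,"rz":0,"x":2.2,"y":0,"z":3.4,"gripper":0.2},{"rx":0,"ry":-0.24,"rz":0,"x":4.4,"y":0,"z":6.8,"gripper":0.2},{"rx":0,"ry":-0.36,"rz":0,"x":6.6,"y":0,"z":10,"gripper":0.2},{"rx":0,"ry":-0.48,"rz":0,"x":8.8,"y":0,"z":13.4,"gripper":0.2},{"rx":0,"ry":-0.6,"rz":0,"x":11,"y":0,"z":16.8,"gripper":0.2}]}}

```text
clock: 9.6
position: [0.4317, 0.2977, 0.1381]
tool_rot: [-1.571, -0.0, 1.209]
force: [2.0, -0.9, 1.0]
grip_width: 0.0512
```

```bash
python3 go.py .4284 .306 .08 1.495
```

```text
t 9.6 pos [0.4317 0.2977 0.1381] rot [-1.571 -0.     1.209] F [ 2.  -0.9  1. ] w 0.0512
shift cm x 0.65 y 5.81 z 0.60  turn rx 0.000 ry -0.286 rz 0.000
```

Emit:
{"fn": "arm_command", "kwargs": {"moves": [{"rx":0,"ry":-0.12,"rz":0,"x":0.65,"y":1,"z":0.6,"gripper":0.2},{"rx":0,"ry":-0.24,"rz":0,"x":0.65,"y":3,"z":0.6,"gripper":0.2},{"rx":0,"ry":-0.286,"rz":0,"x":0.65,"y":5.8,"z":0.6,"gripper":0.2},{"rx":0,"ry":-0.286,"rz":0,"x":0.65,"y":5.8,"z":0.6,"gripper":0.2},{"rx":0,"ry":-0.286,"rz":0,"x":0.65,"y":5.8,"z":0.6,"gripper":0.2}]}}

```text
clock: 10.02
position: [0.4284, 0.3033, 0.0795]
tool_rot: [-1.569, 0.002, 1.486]
force: [0.2, -0.3, 1.3]
grip_width: 0.0516
```

```bash
python3 go.py .4284 .306 .013 1.495
```

```text
t 10.0167 pos [0.4284 0.3033 0.0795] rot [-1.569  0.002  1.486] F [ 0.2 -0.3  1.3] w 0.0516
shift cm x 0.29 y 6.65 z 0.01  turn rx -0.002 ry -0.009 rz -0.002
```

Emit:
{"fn": "arm_command", "kwargs": {"moves": [{"rx":0,"ry":-0.009,"rz":0,"x":0.28,"y":2,"z":0,"gripper":0.2},{"rx":0,"ry":-0.009,"rz":0,"x":0.28,"y":4.5,"z":0,"gripper":0.2},{"rx":0,"ry":-0.009,"rz":0,"x":0.28,"y":6.65,"z":0,"gripper":0.2},{"rx":0,"ry":-0.009,"rz":0,"x":0.28,"y":6.65,"z":0,"gripper":0.2},{"rx":0,"ry":-0.009,"rz":0,"x":0.28,"y":6.65,"z":0,"gripper":0.2}]}}

```text
clock: 10.43
position: [0.4293, 0.3066, 0.0144]
tool_rot: [-1.571, 0.001, 1.496]
force: [0.2, -0.1, 0.3]
grip_width: 0.0514
```

Emit:
{"fn": "arm_command", "kwargs": {"moves": [{"rx":0,"ry":0,"rz":0,"x":0,"y":0,"z":0,"gripper":0.2},{"rx":0,"ry":0,"rz":0,"x":0,"y":0,"z":0,"gripper":-1},{"rx":0,"ry":0,"rz":0,"x":0,"y":0,"z":0,"gripper":-1},{"rx":0,"ry":0,"rz":0,"x":0,"y":0,"z":0,"gripper":-1},{"rx":0,"ry":0,"rz":0,"x":0,"y":0,"z":0,"gripper":-1}]}}

```text
clock: 10.85
position: [0.4297, 0.3073, 0.0149]
tool_rot: [-1.572, -0.001, 1.498]
force: [-2.4, -1.3, 15.8]
grip_width: 0.025
```

```bash
python3 go.py .4284 .306 .14 1.495
```

```text
t 10.85 pos [0.4297 0.3073 0.0149] rot [-1.572e+00 -1.000e-03  1.498e+00] F [-2.4 -1.3 15.8] w 0.025
shift cm x -0.12 y -12.51 z 0.10  turn rx 0.001 ry 0.003 rz 0.001
```

Emit:
{"fn": "arm_command", "kwargs": {"moves": [{"rx":0,"ry":0,"rz":0,"x":0,"y":-2,"z":0,"gripper":-1},{"rx":0,"ry":0,"rz":0,"x":0,"y":-5,"z":0,"gripper":-1},{"rx":0,"ry":0,"rz":0,"x":0,"y":-9,"z":0,"gripper":-1},{"rx":0,"ry":0,"rz":0,"x":-2,"y":-12,"z":0,"gripper":-1},{"rx":0,"ry":0,"rz":0,"x":-5,"y":-12.5,"z":0,"gripper":-1}]}}

```text
clock: 11.27
position: [0.427, 0.2597, 0.1435]
tool_rot: [-1.576, -0.006, 1.501]
force: [2.0, -0.2, -0.7]
grip_width: 0.0252
```

Emit:
{"fn": "arm_command", "kwargs": {"moves": [{"rx":0,"ry":0.12,"rz":0,"x":-4,"y":0,"z":0,"gripper":-1},{"rx":0,"ry":0.24,"rz":0,"x":-8,"y":0,"z":0,"gripper":-1},{"rx":0,"ry":0.36,"rz":0,"x":-12,"y":0,"z":0,"gripper":-1},{"rx":0,"ry":0.48,"rz":0,"x":-16,"y":0,"z":0,"gripper":-1},{"rx":0,"ry":0.6,"rz":0,"x":-20,"y":0,"z":0,"gripper":-1}]}}

```text
clock: 11.68
position: [0.4104, 0.0558, 0.1392]
tool_rot: [-1.571, -0.001, 0.892]
force: [2.3, -0.4, -1.3]
grip_width: 0.0256
```

```bash
python3 go.py .591 -.1350 .14 0.003
```

```text
t 11.6833 pos [0.4104 0.0558 0.1392] rot [-1.571e+00 -1.000e-03  8.920e-01] F [ 2.3 -0.4 -1.3] w 0.0256
shift cm x -3.51 y -0.07 z -26.04  turn rx -0.000 ry 0.889 rz 0.001
```

Emit:
{"fn": "arm_command", "kwargs": {"moves": [{"rx":0,"ry":0.12,"rz":0,"x":-0.5,"y":0,"z":-3.7,"gripper":-1},{"rx":0,"ry":0.24,"rz":0,"x":-1,"y":0,"z":-7.4,"gripper":-1},{"rx":0,"ry":0.36,"rz":0,"x":-1.5,"y":0,"z":-11.1,"gripper":-1},{"rx":0,"ry":0.48,"rz":0,"x":-2,"y":0,"z":-14.8,"gripper":-1},{"rx":0,"ry":0.6,"rz":0,"x":-2.5,"y":0,"z":-18.5,"gripper":-1}]}}

```text
clock: 12.1
position: [0.5411, -0.0789, 0.1393]
tool_rot: [-1.571, -0.001, 0.292]
force: [0.5, 0.6, -1.1]
grip_width: 0.0249
```

```bash
python3 go.py .591 -.1350 .10 0.003
```

```text
t 12.1 pos [ 0.5411 -0.0789  0.1393] rot [-1.571e+00 -1.000e-03  2.920e-01] F [ 0.5  0.6 -1.1] w 0.0249
shift cm x 3.16 y 3.94 z -6.81  turn rx -0.000 ry 0.289 rz 0.001
```

Emit:
{"fn": "arm_command", "kwargs": {"moves": [{"rx":0,"ry":0.1,"rz":0,"x":1,"y":0,"z":-2.3,"gripper":-1},{"rx":0,"ry":0.2,"rz":0,"x":2.1,"y":0,"z":-4.6,"gripper":-1},{"rx":0,"ry":0.289,"rz":0,"x":3.16,"y":1.5,"z":-6.8,"gripper":-1},{"rx":0,"ry":0.289,"rz":0,"x":3.16,"y":3.9,"z":-6.8,"gripper":-1},{"rx":0,"ry":0.289,"rz":0,"x":3.16,"y":3.9,"z":-6.8,"gripper":-1}]}}

```text
clock: 12.52
position: [0.5888, -0.1335, 0.0965]
tool_rot: [-1.57, 0.004, 0.008]
force: [-1.2, 0.6, -1.8]
grip_width: 0.0249
```

```bash
python3 go.py .591 -.135 .045 0.003; python3 -c "
from h import *
im,d=bot.grab_frame('top');p=bot.observe()['position']
overlay('o8.png',im,[('orange',(p[0],p[1],-np.pi/2+.005))],p[2]-.0149+.034,(320,180,400,240),8)"
```

```text
t 12.5167 pos [ 0.5888 -0.1335  0.0965] rot [-1.57   0.004  0.008] F [-1.2  0.6 -1.8] w 0.0249
shift cm x 0.24 y 5.15 z -0.15  turn rx -0.000 ry 0.005 rz -0.004
```

View pics/o8.png

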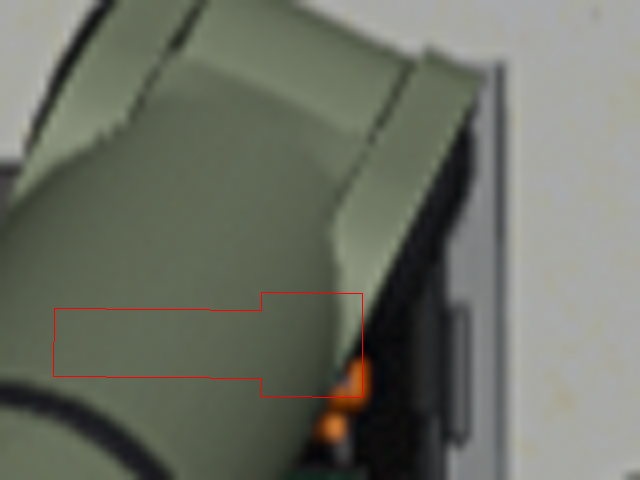

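Emit:
{"fn": "arm_command", "kwargs": {"moves": [{"rx":0,"ry":0.002,"rz":0,"x":0.1,"y":2,"z":0.05,"gripper":-1},{"rx":0,"ry":0.002,"rz":0,"x":0.1,"y":4,"z":0.05,"gripper":-1},{"rx":0,"ry":0.002,"rz":0,"x":0.1,"y":4.9,"z":0.05,"gripper":-1},{"rx":0,"ry":0.002,"rz":0,"x":0.1,"y":4.9,"z":0.05,"gripper":-1},{"rx":0,"ry":0.002,"rz":0,"x":0.1,"y":4.9,"z":0.05,"gripper":-1}]}}

```text
clock: 12.98
position: [0.5913, -0.1325, 0.0516]
tool_rot: [-1.571, -0.0, 0.007]
force: [-0.5, -1.1, -1.1]
grip_width: 0.0253
```

```bash
python3 go.py .591 -.1333 .036 0.003
```

```text
t 12.9833 pos [ 0.5913 -0.1325  0.0516] rot [-1.571 -0.     0.007] F [-0.5 -1.1 -1.1] w 0.0253
shift cm x -0.04 y 1.56 z -0.08  turn rx -0.000 ry 0.004 rz 0.000
```

Emit:
{"fn": "arm_command", "kwargs": {"moves": [{"rx":0,"ry":0.004,"rz":0,"x":-0.03,"y":0.4,"z":-0.08,"gripper":-1},{"rx":0,"ry":0.004,"rz":0,"x":-0.03,"y":0.8,"z":-0.08,"gripper":-1},{"rx":0,"ry":0.004,"rz":0,"x":-0.03,"y":1.2,"z":-0.08,"gripper":-1},{"rx":0,"ry":0.004,"rz":0,"x":-0.03,"y":1.5,"z":-0.08,"gripper":-1},{"rx":0,"ry":0.004,"rz":0,"x":-0.03,"y":1.5,"z":-0.08,"gripper":-1}]}}

```text
clock: 13.4
position: [0.5921, -0.1337, 0.0358]
tool_rot: [-1.571, -0.003, 0.003]
force: [5.1, -1.0, -0.1]
grip_width: 0.0249
```

Emit:
{"fn": "arm_command", "kwargs": {"moves": [{"rx":0,"ry":0,"rz":0,"x":0,"y":0.3,"z":0,"gripper":-1},{"rx":0,"ry":0,"rz":0,"x":0,"y":0.6,"z":0,"gripper":-1},{"rx":0,"ry":0,"rz":0,"x":0,"y":0.8,"z":0,"gripper":-1},{"rx":0,"ry":0,"rz":0,"x":0,"y":0.8,"z":0,"gripper":-1}]}}

```text
clock: 13.73
position: [0.5922, -0.1336, 0.0277]
tool_rot: [-1.571, -0.003, 0.003]
force: [6.7, -0.8, -2.5]
grip_width: 0.0253
```

Emit:
{"fn": "arm_command", "kwargs": {"moves": [{"rx":0,"ry":0,"rz":0,"x":0.05,"y":0,"z":0,"gripper":0},{"rx":0,"ry":0,"rz":0,"x":0.05,"y":0,"z":0,"gripper":0},{"rx":0,"ry":0,"rz":0,"x":0.05,"y":0,"z":0,"gripper":0},{"rx":0,"ry":0,"rz":0,"x":0.05,"y":-3,"z":0,"gripper":0},{"rx":0,"ry":0,"rz":0,"x":0.05,"y":-5,"z":0,"gripper":-1}]}}

```text
clock: 14.15
position: [0.5908, -0.1336, 0.0782]
tool_rot: [-1.571, 0.001, 0.003]
force: [0.2, -0.4, 0.7]
grip_width: 0.0321
```

Emit:
{"fn": "arm_command", "kwargs": {"moves": [{"rx":0,"ry":0,"rz":0,"x":0,"y":0,"z":1.5,"gripper":-1},{"rx":0,"ry":0,"rz":0,"x":0,"y":0,"z":1.5,"gripper":-1},{"rx":0,"ry":0,"rz":0,"x":0,"y":1.5,"z":1.5,"gripper":-1},{"rx":0,"ry":0,"rz":0,"x":0,"y":2.6,"z":1.5,"gripper":-1},{"rx":0,"ry":0,"rz":0,"x":0,"y":2.6,"z":1.5,"gripper":-1}]}}

```text
clock: 14.57
position: [0.5897, -0.1183, 0.0489]
tool_rot: [-1.57, 0.004, 0.003]
force: [-1.1, 0.0, -0.0]
grip_width: 0.0001
```

```bash
python3 go.py .592 -.116 .044 0.003
```

```text
t 14.5667 pos [ 0.5897 -0.1183  0.0489] rot [-1.57   0.004  0.003] F [-1.1  0.  -0. ] w 0.0001
shift cm x 0.23 y 0.49 z 0.23  turn rx -0.000 ry 0.000 rz -0.004
```

Emit:
{"fn": "arm_command", "kwargs": {"moves": [{"rx":0,"ry":0,"rz":0,"x":0.1,"y":0.2,"z":0,"gripper":-1},{"rx":0,"ry":0,"rz":0,"x":0.1,"y":0.4,"z":0,"gripper":-1},{"rx":0,"ry":0,"rz":0,"x":0.1,"y":0.48,"z":0,"gripper":-1},{"rx":0,"ry":0,"rz":0,"x":0.1,"y":0.48,"z":0,"gripper":-1}]}}

```text
clock: 14.9
position: [0.5924, -0.1187, 0.0468]
tool_rot: [-1.571, -0.0, 0.003]
force: [0.3, -0.3, -0.2]
grip_width: -0.0003
```

Emit:
{"fn": "arm_command", "kwargs": {"moves": [{"rx":0,"ry":0,"rz":0,"x":0,"y":0.25,"z":0,"gripper":-1},{"rx":0,"ry":0,"rz":0,"x":0,"y":0.37,"z":0,"gripper":-1},{"rx":0,"ry":0,"rz":0,"x":0,"y":0.37,"z":0,"gripper":-1}]}}

```text
clock: 15.15
position: [0.5927, -0.1186, 0.0441]
tool_rot: [-1.571, -0.001, 0.003]
force: [-4.7, 1.3, 19.1]
grip_width: 0.0002
```

Emit:
{"fn": "arm_command", "kwargs": {"moves": [{"rx":0,"ry":0,"rz":0,"x":0,"y":-3,"z":0,"gripper":-1},{"rx":0,"ry":0,"rz":0,"x":0,"y":-7,"z":0,"gripper":-1},{"rx":0,"ry":0,"rz":0,"x":-2,"y":-9.5,"z":2,"gripper":0.2},{"rx":0,"ry":0,"rz":0,"x":-4,"y":-9.5,"z":5.5,"gripper":0.2},{"rx":0,"ry":0,"rz":0,"x":-6,"y":-9.5,"z":9,"gripper":0.2}]}}

```text
clock: 15.57
position: [0.5318, -0.0285, 0.1393]
tool_rot: [-1.57, -0.003, 0.001]
force: [1.6, 1.3, -0.5]
grip_width: 0.0355
```

Emit:
{"fn": "arm_command", "kwargs": {"moves": [{"rx":0,"ry":-0.12,"rz":0,"x":-2.4,"y":0,"z":3.2,"gripper":0.2},{"rx":0,"ry":-0.24,"rz":0,"x":-4.8,"y":0,"z":6.4,"gripper":0.2},{"rx":0,"ry":-0.36,"rz":0,"x":-7.0,"y":0,"z":9.6,"gripper":0.2},{"rx":0,"ry":-0.48,"rz":0,"x":-8.5,"y":0,"z":13,"gripper":0.2},{"rx":0,"ry":-0.6,"rz":0,"x":-9.5,"y":0,"z":17,"gripper":0.2}]}}

```text
clock: 15.98
position: [0.4347, 0.1416, 0.1383]
tool_rot: [-1.571, 0.0, 0.608]
force: [1.6, 0.5, -0.2]
grip_width: 0.0512
```

```bash
python3 go.py .4322 .3789 .14 1.67;
python3 -c "
from h import *
im,d=bot.grab_frame('top');crop('t9.png',im,160,180,400,310,3)
S=[('orange',(.591,-.1346,-1.568)),('white',(.6472,-.1346,-1.568))]
tops(im,d,S)
g=dict(blue=(.4417,.1228,-.05),green=(.4332,.3789,.129))
for k,v in meters(im,d,g).items():print(k,v)
"
```

```text
t 15.9833 pos [0.4347 0.1416 0.1383] rot [-1.571  0.     0.608] F [ 1.6  0.5 -0.2] w 0.0512
shift cm x 13.34 y -0.17 z 19.62  turn rx -0.000 ry -1.062 rz -0.000
orange n 162 z 0.0446 tilt [ 0.014 -0.083] med 0.0445
white n 200 z 0.0448 tilt [-0.004 -0.009] med 0.0448
blue None
green (array([0.4332, 0.3789, 0.129 ]), np.float64(20.753662109375), np.float32(468.0))
```

View pics/t9.png

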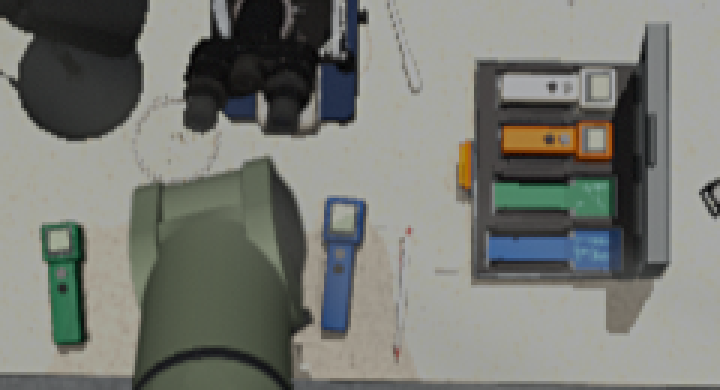

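Orange and white are seated at the right height. Blue has been knocked aside to about (273,270) in full-image pixels, so I'll re-measure it later. Now green.

Emit:
{"fn": "arm_command", "kwargs": {"moves": [{"rx":0,"ry":-0.12,"rz":0,"x":2.2,"y":0,"z":3.3,"gripper":0.2},{"rx":0,"ry":-0.24,"rz":0,"x":4.4,"y":0,"z":6.6,"gripper":0.2},{"rx":0,"ry":-0.36,"rz":0,"x":6.7,"y":0,"z":9.8,"gripper":0.2},{"rx":0,"ry":-0.48,"rz":0,"x":8.9,"y":0,"z":13,"gripper":0.2},{"rx":0,"ry":-0.6,"rz":0,"x":11.1,"y":0,"z":16.3,"gripper":0.2}]}}

```text
clock: 16.45
position: [0.4352, 0.3402, 0.1381]
tool_rot: [-1.571, -0.0, 1.209]
force: [0.3, -0.1, 0.5]
grip_width: 0.0515
```

```bash
python3 go.py .4322 .3789 .08 1.67
```

```text
t 16.45 pos [0.4352 0.3402 0.1381] rot [-1.571 -0.     1.209] F [ 0.3 -0.1  0.5] w 0.0515
shift cm x 3.51 y 5.81 z 1.66  turn rx 0.000 ry -0.461 rz 0.000
```

Emit:
{"fn": "arm_command", "kwargs": {"moves": [{"rx":0,"ry":-0.12,"rz":0,"x":1.2,"y":0,"z":0.5,"gripper":0.2},{"rx":0,"ry":-0.24,"rz":0,"x":2.4,"y":1,"z":1.1,"gripper":0.2},{"rx":0,"ry":-0.36,"rz":0,"x":3.5,"y":3,"z":1.66,"gripper":0.2},{"rx":0,"ry":-0.461,"rz":0,"x":3.5,"y":5.8,"z":1.66,"gripper":0.2},{"rx":0,"ry":-0.461,"rz":0,"x":3.5,"y":5.8,"z":1.66,"gripper":0.2}]}}

```text
clock: 16.87
position: [0.4307, 0.376, 0.076]
tool_rot: [-1.566, 0.003, 1.67]
force: [-0.8, -0.7, -1.1]
grip_width: 0.0511
```

Emit:
{"fn": "arm_command", "kwargs": {"moves": [{"rx":0,"ry":0,"rz":0,"x":0,"y":0.1,"z":0,"gripper":0.2},{"rx":0,"ry":0,"rz":0,"x":0,"y":0.1,"z":0,"gripper":0.2}]}}

```text
clock: 17.03
position: [0.4331, 0.3766, 0.0799]
tool_rot: [-1.571, 0.0, 1.659]
force: [-0.4, 0.5, -0.8]
grip_width: 0.0515
```

```bash
python3 go.py .4322 .3789 .014 1.67
```

```text
t 17.0333 pos [0.4331 0.3766 0.0799] rot [-1.571  0.     1.659] F [-0.4  0.5 -0.8] w 0.0515
shift cm x 0.24 y 6.59 z 0.08  turn rx 0.000 ry -0.011 rz -0.000
```

Emit:
{"fn": "arm_command", "kwargs": {"moves": [{"rx":0,"ry":-0.011,"rz":0,"x":0.24,"y":2,"z":0,"gripper":0.2},{"rx":0,"ry":-0.011,"rz":0,"x":0.24,"y":4.5,"z":0,"gripper":0.2},{"rx":0,"ry":-0.011,"rz":0,"x":0.24,"y":6.55,"z":0,"gripper":0.2},{"rx":0,"ry":-0.011,"rz":0,"x":0.24,"y":6.55,"z":0,"gripper":0.2},{"rx":0,"ry":-0.011,"rz":0,"x":0.24,"y":6.55,"z":0,"gripper":0.2}]}}

```text
clock: 17.45
position: [0.4327, 0.3792, 0.0144]
tool_rot: [-1.571, 0.0, 1.673]
force: [0.4, 0.1, 0.0]
grip_width: 0.0512
```

Emit:
{"fn": "arm_command", "kwargs": {"moves": [{"rx":0,"ry":0,"rz":0,"x":0,"y":0,"z":0,"gripper":0.2},{"rx":0,"ry":0,"rz":0,"x":0,"y":0,"z":0,"gripper":-1},{"rx":0,"ry":0,"rz":0,"x":0,"y":0,"z":0,"gripper":-1},{"rx":0,"ry":0,"rz":0,"x":0,"y":0,"z":0,"gripper":-1},{"rx":0,"ry":0,"rz":0,"x":0,"y":0,"z":0,"gripper":-1}]}}

```text
clock: 17.87
position: [0.4331, 0.3799, 0.0151]
tool_rot: [-1.573, -0.001, 1.675]
force: [-2.1, -2.6, 15.0]
grip_width: 0.0295
```

```bash
python3 go.py .4322 .3789 .014 1.67
```

```text
t 17.8667 pos [0.4331 0.3799 0.0151] rot [-1.573e+00 -1.000e-03  1.675e+00] F [-2.1 -2.6 15. ] w 0.0295
shift cm x -0.09 y 0.11 z 0.10  turn rx 0.002 ry 0.005 rz 0.001
```

Emit:
{"fn": "arm_command", "kwargs": {"moves": [{"rx":0,"ry":0,"rz":0,"x":0,"y":-2,"z":0,"gripper":-1},{"rx":0,"ry":0,"rz":0,"x":0,"y":-5,"z":0,"gripper":-1},{"rx":0,"ry":0,"rz":0,"x":0,"y":-9,"z":0,"gripper":-1},{"rx":0,"ry":0,"rz":0,"x":-2,"y":-12,"z":0,"gripper":-1},{"rx":0,"ry":0.1,"rz":0,"x":-5,"y":-12.5,"z":0,"gripper":-1}]}}

```text
clock: 18.28
position: [0.4388, 0.3328, 0.144]
tool_rot: [-1.576, -0.007, 1.58]
force: [1.9, -0.4, -1.9]
grip_width: 0.0291
```

Emit:
{"fn": "arm_command", "kwargs": {"moves": [{"rx":0,"ry":0.12,"rz":0,"x":-4,"y":0,"z":0,"gripper":-1},{"rx":0,"ry":0.24,"rz":0,"x":-8,"y":0,"z":0,"gripper":-1},{"rx":0,"ry":0.36,"rz":0,"x":-12,"y":0,"z":0,"gripper":-1},{"rx":0,"ry":0.48,"rz":0,"x":-16,"y":0,"z":0,"gripper":-1},{"rx":0,"ry":0.6,"rz":0,"x":-20,"y":0,"z":0,"gripper":-1}]}}

```text
clock: 18.7
position: [0.4382, 0.1279, 0.1394]
tool_rot: [-1.571, -0.001, 0.969]
force: [2.0, -0.2, -1.7]
grip_width: 0.0291
```

```bash
python3 go.py .536 -.1340 .14 0.003
```

```text
t 18.7 pos [0.4382 0.1279 0.1394] rot [-1.571e+00 -1.000e-03  9.690e-01] F [ 2.  -0.2 -1.7] w 0.0291
shift cm x -16.05 y -0.08 z -22.89  turn rx -0.000 ry 0.966 rz 0.002
```

Emit:
{"fn": "arm_command", "kwargs": {"moves": [{"rx":0,"ry":0.12,"rz":0,"x":-2.3,"y":0,"z":-3.2,"gripper":-1},{"rx":0,"ry":0.24,"rz":0,"x":-4.6,"y":0,"z":-6.4,"gripper":-1},{"rx":0,"ry":0.36,"rz":0,"x":-6.9,"y":0,"z":-9.6,"gripper":-1},{"rx":0,"ry":0.48,"rz":0,"x":-9.2,"y":0,"z":-12.8,"gripper":-1},{"rx":0,"ry":0.6,"rz":0,"x":-11.4,"y":0,"z":-16.2,"gripper":-1}]}}

```text
clock: 19.12
position: [0.5088, -0.0575, 0.1394]
tool_rot: [-1.571, -0.001, 0.369]
force: [1.4, 0.8, -2.1]
grip_width: 0.0291
```

```bash
python3 go.py .536 -.1340 .10 0.003
```

```text
t 19.1167 pos [ 0.5088 -0.0575  0.1394] rot [-1.571e+00 -1.000e-03  3.690e-01] F [ 1.4  0.8 -2.1] w 0.0291
shift cm x -0.23 y 3.94 z -8.12  turn rx -0.001 ry 0.366 rz 0.001
```

Emit:
{"fn": "arm_command", "kwargs": {"moves": [{"rx":0,"ry":0.12,"rz":0,"x":0,"y":0,"z":-2.8,"gripper":-1},{"rx":0,"ry":0.24,"rz":0,"x":-0.1,"y":0.5,"z":-5.6,"gripper":-1},{"rx":0,"ry":0.36,"rz":0,"x":-0.23,"y":2,"z":-8.12,"gripper":-1},{"rx":0,"ry":0.366,"rz":0,"x":-0.23,"y":3.9,"z":-8.12,"gripper":-1},{"rx":0,"ry":0.366,"rz":0,"x":-0.23,"y":3.9,"z":-8.12,"gripper":-1}]}}

```text
clock: 19.53
position: [0.5349, -0.1328, 0.0975]
tool_rot: [-1.57, 0.003, 0.006]
force: [-1.5, 1.6, -3.5]
grip_width: 0.0295
```

Emit:
{"fn": "arm_command", "kwargs": {"moves": [{"rx":0,"ry":0,"rz":0,"x":0,"y":0.5,"z":0,"gripper":-1},{"rx":0,"ry":0,"rz":0,"x":0,"y":0.5,"z":0,"gripper":-1}]}}

```text
clock: 19.7
position: [0.5361, -0.1312, 0.0948]
tool_rot: [-1.57, -0.0, 0.011]
force: [-0.2, 0.1, -1.7]
grip_width: 0.0293
```

```bash
python3 go.py .536 -.134 .05 0.003; python3 -c "
from h import *
im,d=bot.grab_frame('top');p=bot.observe()['position']
overlay('o10.png',im,[('green',(p[0],p[1],-np.pi/2+.003))],p[2]-.0151+.034,(320,190,400,260),8)
im,d=bot.grab_frame('scene');crop('t10.png',im,270,180,420,300,5)"
```

```text
t 19.7 pos [ 0.5361 -0.1312  0.0948] rot [-1.57  -0.     0.011] F [-0.2  0.1 -1.7] w 0.0293
shift cm x -0.01 y 4.48 z -0.29  turn rx -0.001 ry 0.008 rz 0.000
```

View pics/o10.png

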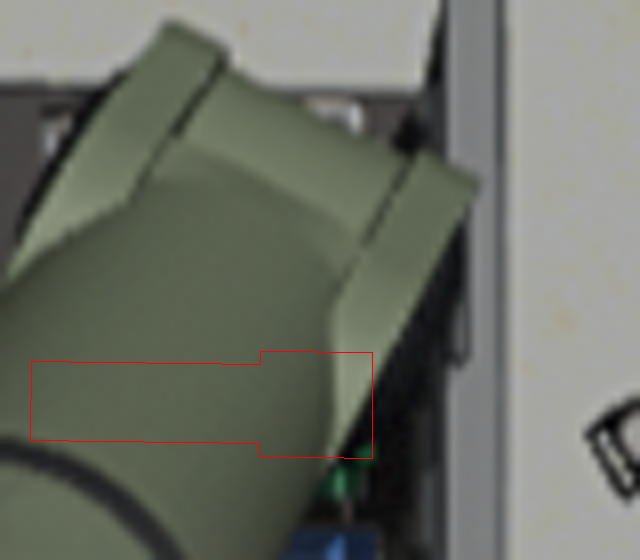

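View pics/t10.png

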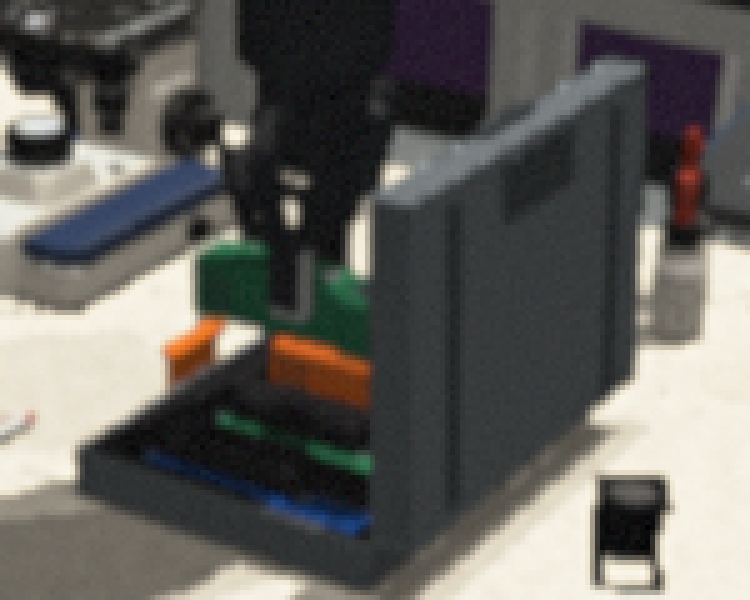

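Emit:
{"fn": "arm_command", "kwargs": {"moves": [{"rx":0,"ry":0.008,"rz":0,"x":0,"y":2,"z":-0.27,"gripper":-1},{"rx":0,"ry":0.008,"rz":0,"x":0,"y":4,"z":-0.27,"gripper":-1},{"rx":0,"ry":0.008,"rz":0,"x":0,"y":4.48,"z":-0.27,"gripper":-1},{"rx":0,"ry":0.008,"rz":0,"x":0,"y":4.48,"z":-0.27,"gripper":-1},{"rx":0,"ry":0.008,"rz":0,"x":0,"y":4.48,"z":-0.27,"gripper":-1}]}}

```text
clock: 20.22
position: [0.5365, -0.1347, 0.0506]
tool_rot: [-1.571, -0.001, 0.001]
force: [-0.1, 0.2, -0.8]
grip_width: 0.0291
```

```bash
python3 go.py .536 -.134 .028 0.003
```

```text
t 20.2167 pos [ 0.5365 -0.1347  0.0506] rot [-1.571e+00 -1.000e-03  1.000e-03] F [-0.1  0.2 -0.8] w 0.0291
shift cm x -0.05 y 2.26 z 0.07  turn rx 0.000 ry -0.002 rz 0.001
```

Emit:
{"fn": "arm_command", "kwargs": {"moves": [{"rx":0,"ry":0,"rz":0,"x":0,"y":0.5,"z":0.07,"gripper":-1},{"rx":0,"ry":0,"rz":0,"x":0,"y":0.9,"z":0.07,"gripper":-1},{"rx":0,"ry":0,"rz":0,"x":0,"y":1.3,"z":0.07,"gripper":-1},{"rx":0,"ry":0,"rz":0,"x":0,"y":1.6,"z":0.07,"gripper":-1},{"rx":0,"ry":0,"rz":0,"x":0,"y":1.6,"z":0.07,"gripper":-1}]}}

```text
clock: 20.63
position: [0.5369, -0.134, 0.0335]
tool_rot: [-1.571, -0.001, 0.001]
force: [4.9, 1.0, -1.1]
grip_width: 0.0292
```

Emit:
{"fn": "arm_command", "kwargs": {"moves": [{"rx":0,"ry":0,"rz":0,"x":0,"y":0.3,"z":0,"gripper":-1},{"rx":0,"ry":0,"rz":0,"x":0,"y":0.6,"z":0,"gripper":-1},{"rx":0,"ry":0,"rz":0,"x":0,"y":0.6,"z":0,"gripper":-1},{"rx":0,"ry":0,"rz":0,"x":0,"y":0.6,"z":0,"gripper":-1}]}}

```text
clock: 20.97
position: [0.5365, -0.1342, 0.0275]
tool_rot: [-1.571, -0.001, 0.001]
force: [6.0, 0.0, -2.3]
grip_width: 0.0296
```

Emit:
{"fn": "arm_command", "kwargs": {"moves": [{"rx":0,"ry":0,"rz":0,"x":0.05,"y":0,"z":0,"gripper":0},{"rx":0,"ry":0,"rz":0,"x":0.05,"y":0,"z":0,"gripper":0},{"rx":0,"ry":0,"rz":0,"x":0.05,"y":0,"z":0,"gripper":0},{"rx":0,"ry":0,"rz":0,"x":0.05,"y":-3,"z":0,"gripper":0},{"rx":0,"ry":0,"rz":0,"x":0.05,"y":-5,"z":0,"gripper":-1}]}}

```text
clock: 21.38
position: [0.5358, -0.1342, 0.0782]
tool_rot: [-1.571, 0.002, 0.001]
force: [0.7, -0.7, 0.7]
grip_width: 0.032
```

Emit:
{"fn": "arm_command", "kwargs": {"moves": [{"rx":0,"ry":0,"rz":0,"x":0,"y":0,"z":1.7,"gripper":-1},{"rx":0,"ry":0,"rz":0,"x":0,"y":0,"z":1.7,"gripper":-1},{"rx":0,"ry":0,"rz":0,"x":0,"y":1.5,"z":1.7,"gripper":-1},{"rx":0,"ry":0,"rz":0,"x":0,"y":2.6,"z":1.7,"gripper":-1},{"rx":0,"ry":0,"rz":0,"x":0,"y":2.6,"z":1.7,"gripper":-1}]}}

```text
clock: 21.8
position: [0.5352, -0.1169, 0.0494]
tool_rot: [-1.57, 0.004, 0.001]
force: [-0.7, 0.1, 0.0]
grip_width: 0.0002
```

Emit:
{"fn": "arm_command", "kwargs": {"moves": [{"rx":0,"ry":0,"rz":0,"x":0,"y":0.2,"z":0,"gripper":-1},{"rx":0,"ry":0,"rz":0,"x":0,"y":0.4,"z":0,"gripper":-1},{"rx":0,"ry":0,"rz":0,"x":0,"y":0.4,"z":0,"gripper":-1}]}}

```text
clock: 22.05
position: [0.5365, -0.1173, 0.0475]
tool_rot: [-1.571, 0.0, 0.001]
force: [-0.4, -0.5, -0.3]
grip_width: -0.0
```

Emit:
{"fn": "arm_command", "kwargs": {"moves": [{"rx":0,"ry":0,"rz":0,"x":0,"y":0.25,"z":0,"gripper":-1},{"rx":0,"ry":0,"rz":0,"x":0,"y":0.43,"z":0,"gripper":-1},{"rx":0,"ry":0,"rz":0,"x":0,"y":0.43,"z":0,"gripper":-1}]}}

```text
clock: 22.3
position: [0.537, -0.1172, 0.0441]
tool_rot: [-1.571, -0.001, 0.001]
force: [-1.2, 0.6, 11.2]
grip_width: 0.0001
```

Emit:
{"fn": "arm_command", "kwargs": {"moves": [{"rx":0,"ry":0,"rz":0,"x":0,"y":0.05,"z":0,"gripper":-1},{"rx":0,"ry":0,"rz":0,"x":0,"y":0.05,"z":0,"gripper":-1}]}}

```text
clock: 22.47
position: [0.537, -0.1172, 0.044]
tool_rot: [-1.57, -0.001, 0.001]
force: [-5.8, 1.3, 24.7]
grip_width: 0.0002
```

Emit:
{"fn": "arm_command", "kwargs": {"moves": [{"rx":0,"ry":0,"rz":0,"x":0,"y":-3,"z":0,"gripper":-1},{"rx":0,"ry":0,"rz":0,"x":0,"y":-7,"z":0,"gripper":-1},{"rx":0,"ry":0,"rz":0,"x":-1,"y":-10,"z":2.5,"gripper":0.2},{"rx":0,"ry":-0.12,"rz":0,"x":-3,"y":-10,"z":6,"gripper":0.2},{"rx":0,"ry":-0.24,"rz":0,"x":-5,"y":-10,"z":9.5,"gripper":0.2}]}}

```text
clock: 22.88
position: [0.4868, -0.0215, 0.1443]
tool_rot: [-1.572, -0.003, 0.245]
force: [0.8, 1.1, -1.2]
grip_width: 0.0356
```

Emit:
{"fn": "arm_command", "kwargs": {"moves": [{"rx":0,"ry":-0.12,"rz":0,"x":-1,"y":0,"z":1,"gripper":0.2},{"rx":0,"ry":-0.24,"rz":0,"x":-2,"y":0,"z":2,"gripper":0.2},{"rx":0,"ry":-0.36,"rz":0,"x":-3,"y":0,"z":3,"gripper":0.2}]}}

```text
clock: 23.13
position: [0.4497, 0.0008, 0.1431]
tool_rot: [-1.571, -0.001, 0.608]
force: [1.0, -0.7, -0.7]
grip_width: 0.0513
```

```bash
python3 go.py .44 .1 .14 1.5;
python3 -c "
from h import *
im,d=bot.grab_frame('top');crop('t11.png',im,160,180,400,310,3)
S=[('green',(.535,-.1346,-1.568)),('orange',(.591,-.1346,-1.568)),('white',(.6472,-.1346,-1.568))]
tops(im,d,S)
u=np.array(proj('top',np.array([.4417,.1228,.034])));print(u)
m=meters(im,d,dict(blue=(.452,.093,-.08)))
print(m)
overlay('o11.png',im,[('blue',m['blue'][0])] if m['blue'] else [],.034,(240,220,330,310),8)
"
```

```text
t 23.1333 pos [0.4497 0.0008 0.1431] rot [-1.571e+00 -1.000e-03  6.080e-01] F [ 1.  -0.7 -0.7] w 0.0513
shift cm x 4.88 y 0.31 z 8.69  turn rx 0.000 ry -0.892 rz 0.000
green n 226 z 0.0451 tilt [0.001 0.034] med 0.045
orange n 165 z 0.0446 tilt [ 0.002 -0.01 ] med 0.0447
white n 197 z 0.0453 tilt [ 0.005 -0.001] med 0.0454
[262.16288145 272.16692419]
{'blue': None}
```

View pics/t11.png

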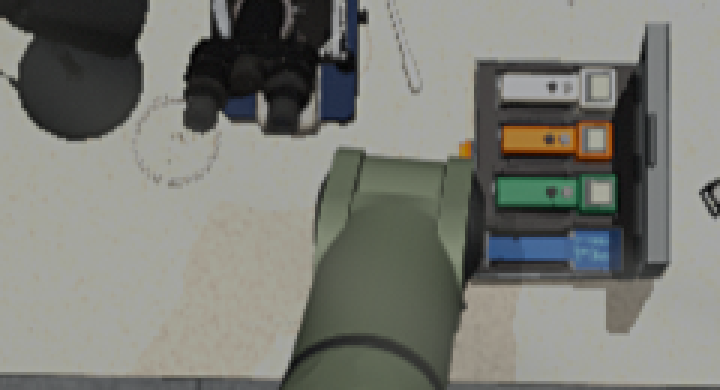

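View pics/o11.png

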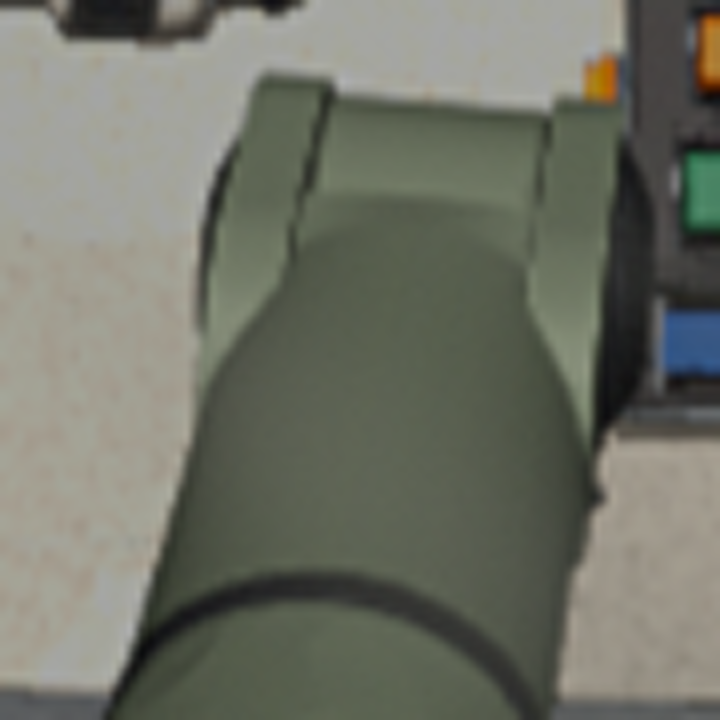

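Green is seated at z 0.045. The arm hides blue, so I'll move on past it to see.

Emit:
{"fn": "arm_command", "kwargs": {"moves": [{"rx":0,"ry":-0.12,"rz":0,"x":2.2,"y":0,"z":3.4,"gripper":0.2},{"rx":0,"ry":-0.24,"rz":0,"x":4.4,"y":0,"z":6.8,"gripper":0.2},{"rx":0,"ry":-0.36,"rz":0,"x":6.7,"y":0,"z":10.2,"gripper":0.2},{"rx":0,"ry":-0.48,"rz":0,"x":8.9,"y":0,"z":13.6,"gripper":0.2},{"rx":0,"ry":-0.6,"rz":0,"x":11.1,"y":0,"z":17,"gripper":0.2}]}}

```text
clock: 23.6
position: [0.4454, 0.2048, 0.1431]
tool_rot: [-1.571, -0.0, 1.206]
force: [1.2, 0.3, 1.0]
grip_width: 0.051
```

```bash
python3 -c "
from h import *
im,d=bot.grab_frame('top');np.savez('t12',im=im,d=d);crop('t12.png',im,160,180,400,310,3)
m=meters(im,d,dict(blue=(.452,.093,-.08)))
print(m)
overlay('o12.png',im,[('blue',m['blue'][0])] if m['blue'] else [],.034,(240,230,320,310),8)
"
```

```text
{'blue': (array([ 0.4588388 ,  0.09034965, -0.06544601]), np.float64(17.239013671875), np.float32(474.0))}
```

View pics/o12.png

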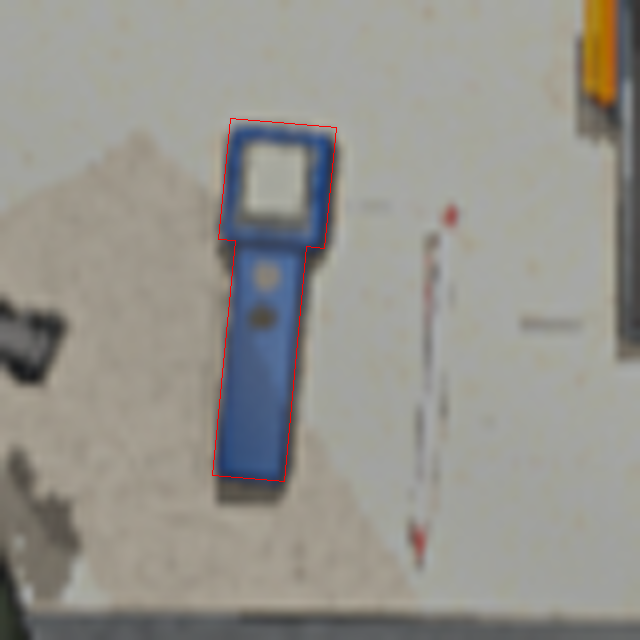

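```bash
python3 go.py .4573 .0898 .09 1.505
```

```text
t 23.65 pos [0.4449 0.2131 0.1431] rot [-1.57  -0.004  1.223] F [-4.2 11.7  0.2] w 0.0513
shift cm x -11.19 y 5.26 z -5.37  turn rx 0.000 ry -0.282 rz 0.004
```

Emit:
{"fn": "arm_command", "kwargs": {"moves": [{"rx":0,"ry":-0.1,"rz":0,"x":-2.8,"y":0,"z":-1.3,"gripper":0.2},{"rx":0,"ry":-0.2,"rz":0,"x":-5.6,"y":0,"z":-2.6,"gripper":0.2},{"rx":0,"ry":-0.29,"rz":0,"x":-8.4,"y":1,"z":-4,"gripper":0.2},{"rx":0,"ry":-0.29,"rz":0,"x":-11,"y":3,"z":-5.3,"gripper":0.2},{"rx":0,"ry":-0.29,"rz":0,"x":-11,"y":5,"z":-5.3,"gripper":0.2}]}}

```text
clock: 24.07
position: [0.4561, 0.0756, 0.0929]
tool_rot: [-1.573, 0.001, 1.485]
force: [0.5, -1.7, -0.3]
grip_width: 0.0514
```

Emit:
{"fn": "arm_command", "kwargs": {"moves": [{"rx":0,"ry":0,"rz":0,"x":0,"y":0.2,"z":0,"gripper":0.2},{"rx":0,"ry":0,"rz":0,"x":0,"y":0.2,"z":0,"gripper":0.2},{"rx":0,"ry":0,"rz":0,"x":0,"y":0.2,"z":0,"gripper":0.2}]}}

```text
clock: 24.32
position: [0.4556, 0.082, 0.0915]
tool_rot: [-1.571, -0.0, 1.492]
force: [0.0, -0.1, 0.5]
grip_width: 0.0511
```

```bash
python3 go.py .4573 .0898 .014 1.505
```

```text
t 24.3167 pos [0.4556 0.082  0.0915] rot [-1.571 -0.     1.492] F [ 0.  -0.1  0.5] w 0.0511
shift cm x 0.79 y 7.75 z -0.11  turn rx 0.000 ry -0.013 rz 0.000
```

Emit:
{"fn": "arm_command", "kwargs": {"moves": [{"rx":0,"ry":-0.013,"rz":0,"x":0.79,"y":1.5,"z":-0.11,"gripper":0.2},{"rx":0,"ry":-0.013,"rz":0,"x":0.79,"y":4,"z":-0.11,"gripper":0.2},{"rx":0,"ry":-0.013,"rz":0,"x":0.79,"y":7,"z":-0.11,"gripper":0.2},{"rx":0,"ry":-0.013,"rz":0,"x":0.79,"y":7.7,"z":-0.11,"gripper":0.2},{"rx":0,"ry":-0.013,"rz":0,"x":0.79,"y":7.7,"z":-0.11,"gripper":0.2}]}}

```text
clock: 24.73
position: [0.4564, 0.0895, 0.0133]
tool_rot: [-1.569, 0.001, 1.505]
force: [-0.1, -0.7, -0.0]
grip_width: 0.0514
```

Emit:
{"fn": "arm_command", "kwargs": {"moves": [{"rx":0,"ry":0,"rz":0,"x":0,"y":0,"z":0,"gripper":0.2},{"rx":0,"ry":0,"rz":0,"x":0,"y":0,"z":0,"gripper":-1},{"rx":0,"ry":0,"rz":0,"x":0,"y":0,"z":0,"gripper":-1},{"rx":0,"ry":0,"rz":0,"x":0,"y":0,"z":0,"gripper":-1},{"rx":0,"ry":0,"rz":0,"x":0,"y":0,"z":0,"gripper":-1}]}}

```text
clock: 25.15
position: [0.4579, 0.0892, 0.0154]
tool_rot: [-1.573, -0.001, 1.504]
force: [-2.7, 0.3, 15.8]
grip_width: 0.0271
```

```bash
python3 go.py .4573 .0898 .014 1.505
```

```text
t 25.15 pos [0.4579 0.0892 0.0154] rot [-1.573e+00 -1.000e-03  1.504e+00] F [-2.7  0.3 15.8] w 0.0271
shift cm x 0.06 y 0.14 z 0.07  turn rx 0.002 ry -0.001 rz 0.001
```

Emit:
{"fn": "arm_command", "kwargs": {"moves": [{"rx":0,"ry":0,"rz":0,"x":0,"y":-2,"z":0,"gripper":-1},{"rx":0,"ry":0,"rz":0,"x":0,"y":-5,"z":0,"gripper":-1},{"rx":0,"ry":0,"rz":0,"x":0,"y":-9,"z":0,"gripper":-1},{"rx":0,"ry":0.1,"rz":0,"x":0,"y":-12,"z":0,"gripper":-1},{"rx":0,"ry":0.2,"rz":0,"x":-1,"y":-12.5,"z":0,"gripper":-1}]}}

```text
clock: 25.57
position: [0.4585, 0.0807, 0.1443]
tool_rot: [-1.577, -0.005, 1.301]
force: [0.4, 0.9, -0.2]
grip_width: 0.0271
```

Emit:
{"fn": "arm_command", "kwargs": {"moves": [{"rx":0,"ry":0.12,"rz":0,"x":-2,"y":0,"z":-0.5,"gripper":-1},{"rx":0,"ry":0.24,"rz":0,"x":-4,"y":0,"z":-1,"gripper":-1},{"rx":0,"ry":0.36,"rz":0,"x":-6,"y":0,"z":-1.5,"gripper":-1},{"rx":0,"ry":0.48,"rz":0,"x":-8,"y":0,"z":-2,"gripper":-1},{"rx":0,"ry":0.6,"rz":0,"x":-10,"y":0,"z":-2.5,"gripper":-1}]}}

```text
clock: 25.98
position: [0.4542, -0.0249, 0.14]
tool_rot: [-1.571, -0.002, 0.698]
force: [0.9, -0.4, -0.5]
grip_width: 0.0268
```

```bash
python3 go.py .480 -.134 .14 0.002
```

```text
t 25.9833 pos [ 0.4542 -0.0249  0.14  ] rot [-1.571 -0.002  0.698] F [ 0.9 -0.4 -0.5] w 0.0268
shift cm x -5.03 y -0.01 z -10.01  turn rx -0.000 ry 0.696 rz 0.002
```

Emit:
{"fn": "arm_command", "kwargs": {"moves": [{"rx":0,"ry":0.12,"rz":0,"x":-0.8,"y":0,"z":-1.6,"gripper":-1},{"rx":0,"ry":0.24,"rz":0,"x":-1.7,"y":0,"z":-3.4,"gripper":-1},{"rx":0,"ry":0.36,"rz":0,"x":-2.6,"y":0,"z":-5.2,"gripper":-1},{"rx":0,"ry":0.48,"rz":0,"x":-3.5,"y":0,"z":-7,"gripper":-1},{"rx":0,"ry":0.6,"rz":0,"x":-4.4,"y":0,"z":-8.7,"gripper":-1}]}}

```text
clock: 26.4
position: [0.4773, -0.1198, 0.1399]
tool_rot: [-1.57, -0.002, 0.098]
force: [0.5, -0.1, -1.7]
grip_width: 0.0271
```

```bash
python3 go.py .480 -.134 .09 0.002
```

```text
t 26.4 pos [ 0.4773 -0.1198  0.1399] rot [-1.57  -0.002  0.098] F [ 0.5 -0.1 -1.7] w 0.0271
shift cm x 0.12 y 4.99 z -1.44  turn rx -0.001 ry 0.096 rz 0.002
```

Emit:
{"fn": "arm_command", "kwargs": {"moves": [{"rx":0,"ry":0.096,"rz":0,"x":0.12,"y":1,"z":-1.4,"gripper":-1},{"rx":0,"ry":0.096,"rz":0,"x":0.12,"y":3,"z":-1.4,"gripper":-1},{"rx":0,"ry":0.096,"rz":0,"x":0.12,"y":5,"z":-1.4,"gripper":-1},{"rx":0,"ry":0.096,"rz":0,"x":0.12,"y":5,"z":-1.4,"gripper":-1},{"rx":0,"ry":0.096,"rz":0,"x":0.12,"y":5,"z":-1.4,"gripper":-1}]}}

```text
clock: 26.82
position: [0.4793, -0.1327, 0.0893]
tool_rot: [-1.57, 0.001, 0.008]
force: [0.2, 0.5, 0.1]
grip_width: 0.0273
```

```bash
python3 go.py .480 -.134 .05 0.002; python3 -c "
from h import *
im,d=bot.grab_frame('top');p=bot.observe()['position']
overlay('o13.png',im,[('blue',(p[0],p[1],-np.pi/2+.003))],p[2]-.0154+.034,(320,210,400,280),8)
im,d=bot.grab_frame('scene');crop('t13.png',im,270,180,420,300,5)"
```

```text
t 26.8167 pos [ 0.4793 -0.1327  0.0893] rot [-1.57e+00  1.00e-03  8.00e-03] F [0.2 0.5 0.1] w 0.0273
shift cm x 0.07 y 3.93 z -0.13  turn rx -0.001 ry 0.006 rz -0.001
```

View pics/o13.png

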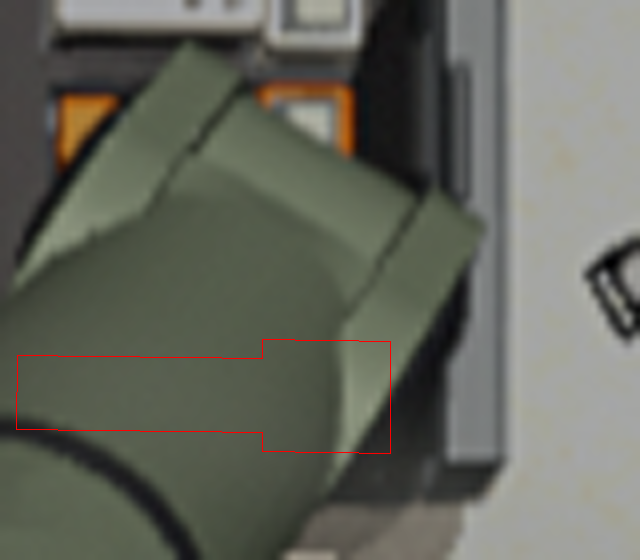

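View pics/t13.png

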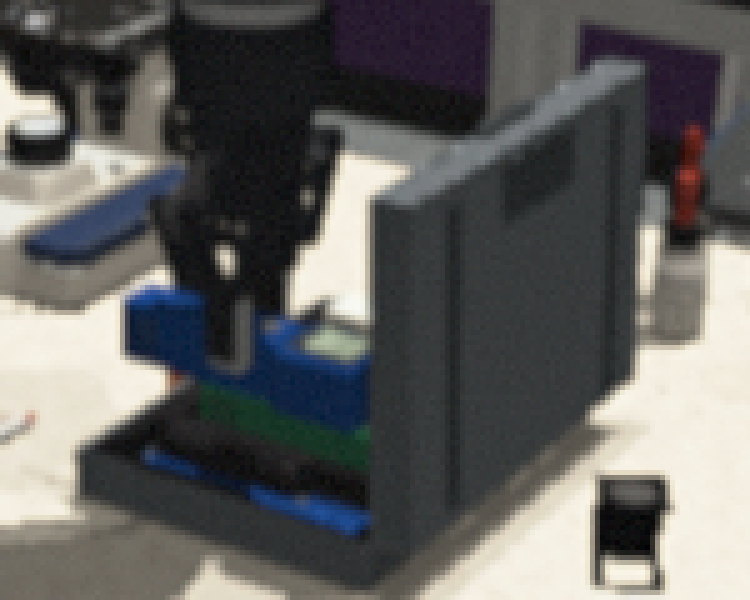

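```bash
python3 go.py .480 -.134 .05 0.002; python3 -c "
from h import *
im,d=bot.grab_frame('scene');p=bot.observe()['position']
overlay('o14.png',im,[('blue',(p[0],p[1],-np.pi/2+.003))],p[2]-.0154+.034,(285,220,355,280),10,'scene')
overlay('o15.png',im,[('blue',(p[0],p[1],-np.pi/2+.003))],p[2]-.0154,(285,220,355,280),10,'scene')
"
```

```text
t 26.9167 pos [ 0.4801 -0.1328  0.0902] rot [-1.571e+00 -1.000e-03  8.000e-03] F [ 0.5 -0.4 -1. ] w 0.0272
shift cm x -0.02 y 4.02 z -0.12  turn rx -0.000 ry 0.006 rz 0.001
```

View pics/o14.png

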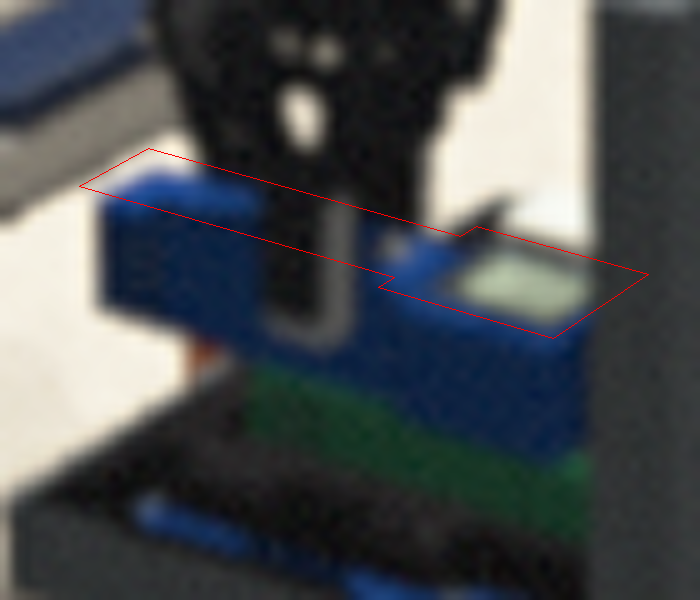

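View pics/o15.png

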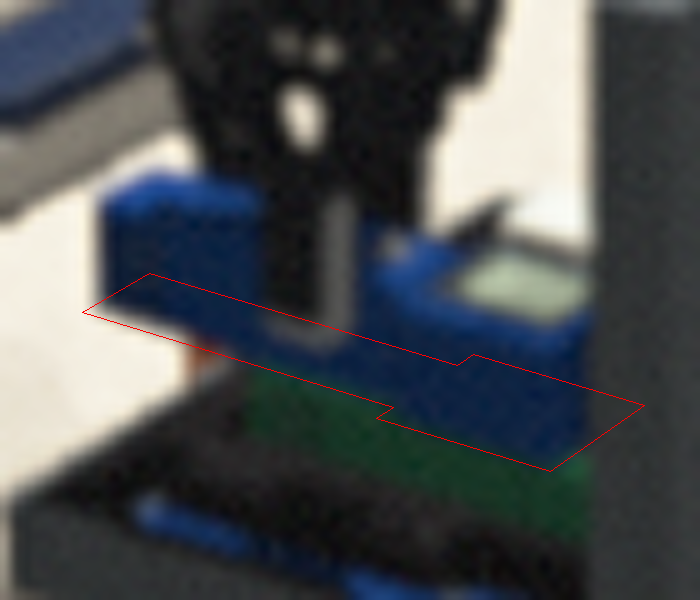

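Emit:
{"fn": "arm_command", "kwargs": {"moves": [{"rx":0,"ry":0.006,"rz":0,"x":0,"y":2,"z":-0.12,"gripper":-1},{"rx":0,"ry":0.006,"rz":0,"x":0,"y":3.9,"z":-0.12,"gripper":-1},{"rx":0,"ry":0.006,"rz":0,"x":0,"y":3.9,"z":-0.12,"gripper":-1},{"rx":0,"ry":0.006,"rz":0,"x":0,"y":3.9,"z":-0.12,"gripper":-1}]}}

```text
clock: 27.3
position: [0.4795, -0.1339, 0.0505]
tool_rot: [-1.571, 0.0, 0.002]
force: [-0.7, 0.3, -1.1]
grip_width: 0.0272
```

```bash
python3 go.py .4805 -.134 .028 0.002
```

```text
t 27.3 pos [ 0.4795 -0.1339  0.0505] rot [-1.571  0.     0.002] F [-0.7  0.3 -1.1] w 0.0272
shift cm x 0.10 y 2.25 z -0.01  turn rx -0.000 ry -0.000 rz -0.000
```

Emit:
{"fn": "arm_command", "kwargs": {"moves": [{"rx":0,"ry":0,"rz":0,"x":0.05,"y":0.5,"z":0,"gripper":-1},{"rx":0,"ry":0,"rz":0,"x":0.05,"y":0.9,"z":0,"gripper":-1},{"rx":0,"ry":0,"rz":0,"x":0.05,"y":1.3,"z":0,"gripper":-1},{"rx":0,"ry":0,"rz":0,"x":0.05,"y":1.6,"z":0,"gripper":-1},{"rx":0,"ry":0,"rz":0,"x":0.05,"y":1.6,"z":0,"gripper":-1}]}}

```text
clock: 27.72
position: [0.4808, -0.134, 0.0338]
tool_rot: [-1.571, -0.001, 0.002]
force: [4.5, 0.1, -2.5]
grip_width: 0.0268
```

Emit:
{"fn": "arm_command", "kwargs": {"moves": [{"rx":0,"ry":0,"rz":0,"x":0,"y":0.3,"z":0,"gripper":-1},{"rx":0,"ry":0,"rz":0,"x":0,"y":0.6,"z":0,"gripper":-1},{"rx":0,"ry":0,"rz":0,"x":0,"y":0.6,"z":0,"gripper":-1},{"rx":0,"ry":0,"rz":0,"x":0,"y":0.6,"z":0,"gripper":-1}]}}

```text
clock: 28.05
position: [0.4803, -0.134, 0.0277]
tool_rot: [-1.571, -0.0, 0.002]
force: [6.4, -0.3, -4.5]
grip_width: 0.0272
```

Emit:
{"fn": "arm_command", "kwargs": {"moves": [{"rx":0,"ry":0,"rz":0,"x":0.05,"y":0,"z":0,"gripper":0},{"rx":0,"ry":0,"rz":0,"x":0.05,"y":0,"z":0,"gripper":0},{"rx":0,"ry":0,"rz":0,"x":0.05,"y":0,"z":0,"gripper":0},{"rx":0,"ry":0,"rz":0,"x":0.05,"y":-3,"z":0,"gripper":0},{"rx":0,"ry":0,"rz":0,"x":0.05,"y":-5,"z":0,"gripper":-1}]}}

```text
clock: 28.47
position: [0.4796, -0.1341, 0.0785]
tool_rot: [-1.571, 0.002, 0.001]
force: [0.4, -0.9, 1.0]
grip_width: 0.0318
```

Emit:
{"fn": "arm_command", "kwargs": {"moves": [{"rx":0,"ry":0,"rz":0,"x":0,"y":0,"z":1.7,"gripper":-1},{"rx":0,"ry":0,"rz":0,"x":0,"y":0,"z":1.7,"gripper":-1},{"rx":0,"ry":0,"rz":0,"x":0,"y":1.5,"z":1.7,"gripper":-1},{"rx":0,"ry":0,"rz":0,"x":0,"y":2.6,"z":1.7,"gripper":-1},{"rx":0,"ry":0,"rz":0,"x":0,"y":2.6,"z":1.7,"gripper":-1}]}}

```text
clock: 28.88
position: [0.4792, -0.1168, 0.0499]
tool_rot: [-1.57, 0.003, 0.002]
force: [-0.7, -0.2, -1.4]
grip_width: 0.0
```

Emit:
{"fn": "arm_command", "kwargs": {"moves": [{"rx":0,"ry":0,"rz":0,"x":0,"y":0.2,"z":0,"gripper":-1},{"rx":0,"ry":0,"rz":0,"x":0,"y":0.4,"z":0,"gripper":-1},{"rx":0,"ry":0,"rz":0,"x":0,"y":0.4,"z":0,"gripper":-1}]}}

```text
clock: 29.13
position: [0.4804, -0.1172, 0.0477]
tool_rot: [-1.571, 0.0, 0.002]
force: [-0.6, 0.4, -0.1]
grip_width: 0.0001
```

Emit:
{"fn": "arm_command", "kwargs": {"moves": [{"rx":0,"ry":0,"rz":0,"x":0,"y":0.25,"z":0,"gripper":-1},{"rx":0,"ry":0,"rz":0,"x":0,"y":0.47,"z":0,"gripper":-1},{"rx":0,"ry":0,"rz":0,"x":0,"y":0.47,"z":0,"gripper":-1}]}}

```text
clock: 29.38
position: [0.4809, -0.1171, 0.044]
tool_rot: [-1.57, -0.001, 0.002]
force: [-2.1, 0.8, 18.5]
grip_width: 0.0002
```

Emit:
{"fn": "arm_command", "kwargs": {"moves": [{"rx":0,"ry":0,"rz":0,"x":0,"y":-3,"z":0,"gripper":-1},{"rx":0,"ry":0,"rz":0,"x":0,"y":-7,"z":0,"gripper":-1},{"rx":0,"ry":0,"rz":0,"x":0,"y":-11,"z":2.5,"gripper":-1},{"rx":0,"ry":-0.12,"rz":0,"x":-1,"y":-15,"z":6,"gripper":-1},{"rx":0,"ry":-0.24,"rz":0,"x":-2,"y":-18,"z":9.5,"gripper":-1}]}}

```text
clock: 29.8
position: [0.465, -0.0384, 0.2095]
tool_rot: [-1.572, -0.001, 0.245]
force: [1.5, 0.6, 0.8]
grip_width: 0.0002
```

Emit:
{"fn": "arm_command", "kwargs": {"moves": [{"rx":0,"ry":-0.12,"rz":0,"x":0,"y":0,"z":4,"gripper":-1},{"rx":0,"ry":-0.24,"rz":0,"x":0,"y":0,"z":8,"gripper":-1},{"rx":0,"ry":-0.24,"rz":0,"x":0,"y":0,"z":8,"gripper":-1}]}}

```text
clock: 30.05
position: [0.4445, 0.0457, 0.2081]
tool_rot: [-1.569, -0.001, 0.497]
force: [1.3, 1.1, -0.3]
grip_width: -0.0
```

```bash
python3 -c "
from h import *
print(bot.observe()['position'])
im,d=bot.grab_frame('top');np.savez('t16',im=im,d=d)
S=[('blue',(.479,-.1346,-1.568)),('green',(.535,-.1346,-1.568)),('orange',(.591,-.1346,-1.568)),('white',(.6472,-.1346,-1.568))]
tops(im,d,S)
overlay('o16.png',im,S,.044,(300,180,400,285),7)
P=cloud('top',d)
# lid cloud
m=np.zeros(d.shape,bool);m[180:290,355:400]=1
Q=P[m&(d>0)];Q=Q[(Q[:,2]>.06)];print(len(Q),Q.min(0),Q.max(0))
for z in np.arange(.06,.24,.02):
    q=Q[(Q[:,2]>z)&(Q[:,2]<z+.02)]
    if len(q):print(round(z,2),len(q),np.percentile(q[:,1],[5,50,95]).round(3),np.percentile(q[:,0],[2,98]).round(3))
"
```

```text
[0.44447826 0.04570747 0.20809246]
blue n 239 z 0.0449 tilt [ 0.019 -0.042] med 0.045
green n 225 z 0.0451 tilt [-0.003  0.008] med 0.0454
orange n 169 z 0.0455 tilt [ 0.012 -0.08 ] med 0.0452
white n 198 z 0.0453 tilt [-0.01   0.001] med 0.0454
698 [ 0.44778585 -0.24204868  0.06033094] [ 0.67957634 -0.19976086  0.21291656]
0.06 14 [-0.24  -0.225 -0.213] [0.448 0.678]
0.08 8 [-0.239 -0.225 -0.221] [0.449 0.678]
0.1 4 [-0.232 -0.225 -0.22 ] [0.448 0.678]
0.12 13 [-0.236 -0.221 -0.217] [0.448 0.678]
0.14 3 [-0.221 -0.219 -0.218] [0.458 0.678]
0.16 9 [-0.236 -0.226 -0.216] [0.448 0.678]
0.18 221 [-0.237 -0.226 -0.217] [0.449 0.677]
0.2 426 [-0.237 -0.228 -0.217] [0.453 0.674]
```

View pics/o16.png

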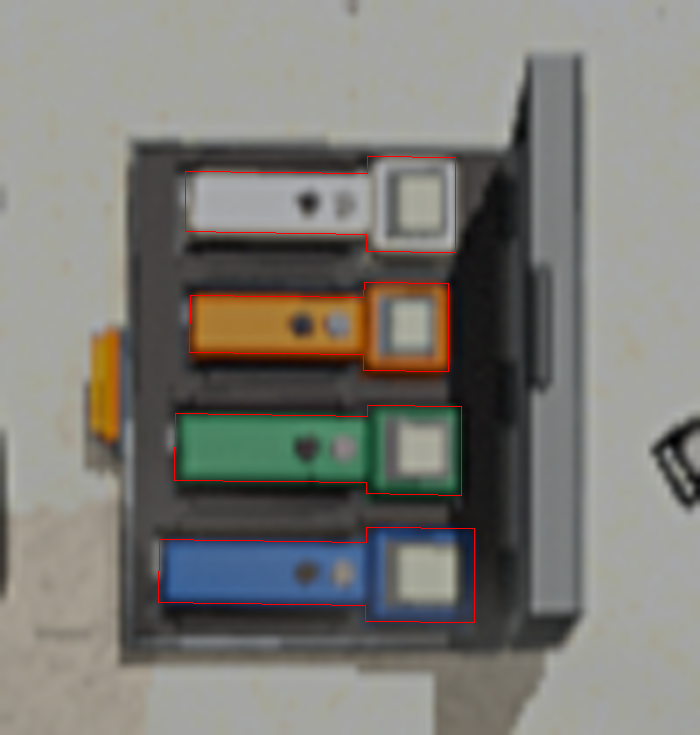

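All four meters match their cutouts: heights are about 0.045 and level within noise. Now the lid: I'll go over and behind it, at z ≥ 0.28.

Emit:
{"fn": "arm_command", "kwargs": {"moves": [{"rx":0,"ry":0,"rz":0,"x":0,"y":-3,"z":0,"gripper":-1},{"rx":0,"ry":0.12,"rz":0,"x":0,"y":-6,"z":-1,"gripper":-1},{"rx":0,"ry":0.24,"rz":0,"x":0,"y":-9,"z":-4,"gripper":-1},{"rx":0,"ry":0.36,"rz":0,"x":0,"y":-10,"z":-8,"gripper":-1},{"rx":0,"ry":0.48,"rz":0,"x":0,"y":-10,"z":-12,"gripper":-1}]}}

```text
clock: 30.52
position: [0.503, -0.0689, 0.3107]
tool_rot: [-1.57, -0.005, -0.003]
force: [1.8, 0.5, -0.8]
grip_width: 0.0
```

```bash
python3 go.py .564 -.295 .30 0
```

```text
t 30.5167 pos [ 0.503  -0.0689  0.3107] rot [-1.57  -0.005 -0.003] F [ 1.8  0.5 -0.8] w 0.0
shift cm x 6.17 y 1.08 z -22.59  turn rx -0.001 ry -0.003 rz 0.005
```

Emit:
{"fn": "arm_command", "kwargs": {"moves": [{"rx":0,"ry":0,"rz":0,"x":1.2,"y":0,"z":-3.6,"gripper":-1},{"rx":0,"ry":0,"rz":0,"x":2.4,"y":0,"z":-7.5,"gripper":-1},{"rx":0,"ry":0,"rz":0,"x":3.6,"y":0,"z":-11.4,"gripper":-1},{"rx":0,"ry":0,"rz":0,"x":4.8,"y":0,"z":-15.3,"gripper":-1},{"rx":0,"ry":0,"rz":0,"x":6,"y":0,"z":-19.2,"gripper":-1}]}}

```text
clock: 30.93
position: [0.5617, -0.2619, 0.3074]
tool_rot: [-1.571, 0.0, 0.001]
force: [-0.0, 0.7, 0.6]
grip_width: 0.0002
```

Emit:
{"fn": "arm_command", "kwargs": {"moves": [{"rx":0,"ry":0,"rz":0,"x":0,"y":0,"z":-3.3,"gripper":-1},{"rx":0,"ry":0,"rz":0,"x":0,"y":0,"z":-3.3,"gripper":-1},{"rx":0,"ry":0,"rz":0,"x":0,"y":0,"z":-3.3,"gripper":-1}]}}

```text
clock: 31.18
position: [0.5606, -0.2952, 0.307]
tool_rot: [-1.572, 0.001, -0.003]
force: [0.6, -0.1, -0.1]
grip_width: 0.0002
```

```bash
python3 go.py .564 -.295 .167 0;python3 -c "
from h import *
im,d=bot.grab_frame('scene');crop('t17.png',im,270,130,470,290,4)"
```

```text
t 31.1833 pos [ 0.5606 -0.2952  0.307 ] rot [-1.572e+00  1.000e-03 -3.000e-03] F [ 0.6 -0.1 -0.1] w 0.0002
shift cm x 0.35 y 14.00 z 0.03  turn rx 0.001 ry -0.003 rz -0.001
```

View pics/t17.png

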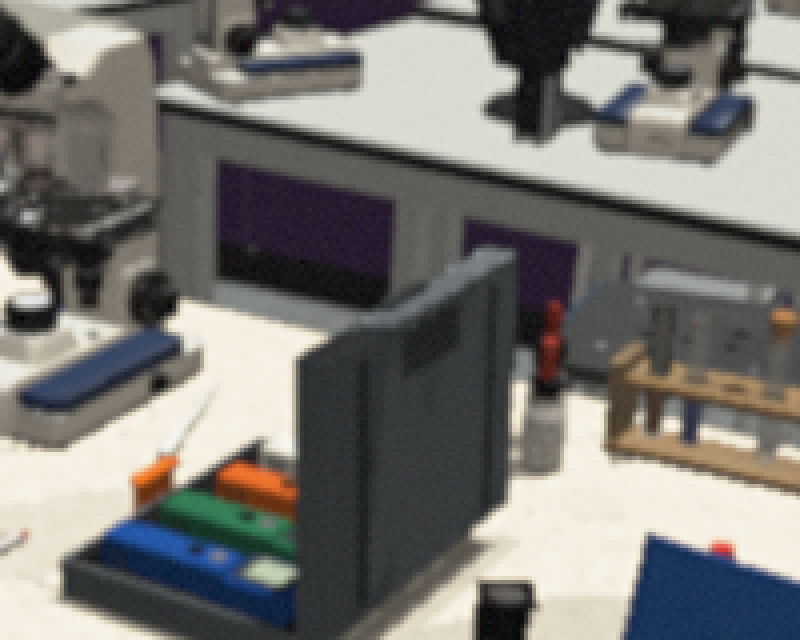

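Emit:
{"fn": "arm_command", "kwargs": {"moves": [{"rx":0,"ry":0,"rz":0,"x":0.3,"y":3.5,"z":0,"gripper":-1},{"rx":0,"ry":0,"rz":0,"x":0.3,"y":7,"z":0,"gripper":-1},{"rx":0,"ry":0,"rz":0,"x":0.3,"y":10.5,"z":0,"gripper":-1},{"rx":0,"ry":0,"rz":0,"x":0.3,"y":13.8,"z":0,"gripper":-1},{"rx":0,"ry":0,"rz":0,"x":0.3,"y":13.8,"z":0,"gripper":-1}]}}

```text
clock: 31.65
position: [0.5628, -0.2892, 0.1643]
tool_rot: [-1.567, 0.007, 0.003]
force: [-1.0, 0.1, 0.0]
grip_width: 0.0002
```

Emit:
{"fn": "arm_command", "kwargs": {"moves": [{"rx":0,"ry":0,"rz":0,"x":0,"y":0,"z":1.5,"gripper":-1},{"rx":0,"ry":0,"rz":0,"x":0,"y":0,"z":3,"gripper":-1},{"rx":0,"ry":0,"rz":0,"x":0,"y":0,"z":4,"gripper":-1},{"rx":0,"ry":0,"rz":0,"x":0,"y":0,"z":5,"gripper":-1}]}}

```text
clock: 31.98
position: [0.5655, -0.2411, 0.1714]
tool_rot: [-1.571, -0.002, 0.003]
force: [0.6, -1.5, 0.8]
grip_width: -0.0
```

```bash
python3 go.py .564 -.20 .167 0
```

```text
t 31.9833 pos [ 0.5655 -0.2411  0.1714] rot [-1.571 -0.002  0.003] F [ 0.6 -1.5  0.8] w -0.0
shift cm x -0.14 y 0.43 z 4.11  turn rx 0.000 ry 0.003 rz 0.002
```

Emit:
{"fn": "arm_command", "kwargs": {"moves": [{"rx":0,"ry":0,"rz":0,"x":-0.1,"y":0.1,"z":2,"gripper":-1},{"rx":0,"ry":0,"rz":0,"x":-0.1,"y":0.4,"z":4,"gripper":-1},{"rx":0,"ry":0,"rz":0,"x":-0.1,"y":0.8,"z":5.4,"gripper":-1},{"rx":0,"ry":0,"rz":0,"x":-0.1,"y":1.2,"z":6.7,"gripper":-1},{"rx":0,"ry":0,"rz":0,"x":-0.1,"y":2.6,"z":9.2,"gripper":-1}]}}

```text
clock: 32.4
position: [0.5644, -0.1515, 0.1453]
tool_rot: [-1.573, -0.003, -0.0]
force: [0.9, -2.5, 0.3]
grip_width: 0.0001
```

```bash
python3 go.py .564 -.109 .105 0;python3 -c "
from h import *
im,d=bot.grab_frame('scene');crop('t18.png',im,270,130,470,290,4)"
```

```text
t 32.4 pos [ 0.5644 -0.1515  0.1453] rot [-1.573 -0.003 -0.   ] F [ 0.9 -2.5  0.3] w 0.0001
shift cm x -0.05 y 4.03 z 4.25  turn rx 0.002 ry -0.000 rz 0.003
```

View pics/t18.png

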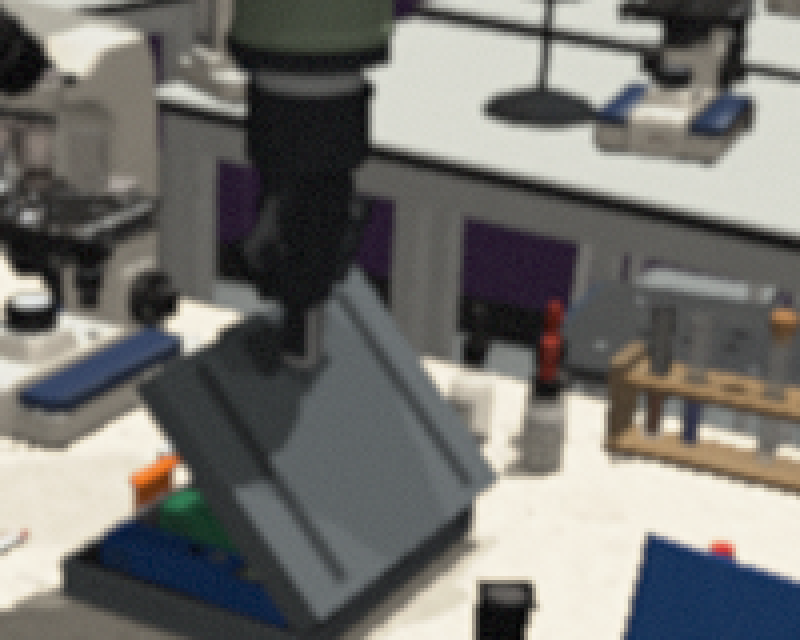

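Emit:
{"fn": "arm_command", "kwargs": {"moves": [{"rx":0,"ry":0,"rz":0,"x":0,"y":0.9,"z":1.3,"gripper":-1},{"rx":0,"ry":0,"rz":0,"x":0,"y":1.85,"z":2.45,"gripper":-1},{"rx":0,"ry":0,"rz":0,"x":0,"y":4.0,"z":4.25,"gripper":-1},{"rx":0,"ry":0,"rz":0,"x":0,"y":5.3,"z":5,"gripper":-1},{"rx":0,"ry":0,"rz":0,"x":0,"y":6.6,"z":5.5,"gripper":-1}]}}

```text
clock: 32.87
position: [0.5633, -0.0933, 0.0763]
tool_rot: [-1.57, 0.001, 0.003]
force: [0.8, 0.5, 1.0]
grip_width: 0.0003
```

```bash
python3 go.py .564 -.072 .065 0
```

```text
t 32.8667 pos [ 0.5633 -0.0933  0.0763] rot [-1.57e+00  1.00e-03  3.00e-03] F [0.8 0.5 1. ] w 0.0003
shift cm x 0.08 y 1.13 z 2.13  turn rx -0.000 ry 0.003 rz -0.001
```

Emit:
{"fn": "arm_command", "kwargs": {"moves": [{"rx":0,"ry":0,"rz":0,"x":0,"y":-0.8,"z":1,"gripper":-1},{"rx":0,"ry":0,"rz":0,"x":0,"y":-0.8,"z":2.3,"gripper":-1},{"rx":0,"ry":0,"rz":0,"x":0,"y":0.4,"z":2.3,"gripper":-1},{"rx":0,"ry":0,"rz":0,"x":0,"y":1.1,"z":2.3,"gripper":-1},{"rx":0,"ry":0,"rz":0,"x":0,"y":1.1,"z":2.3,"gripper":-1}]}}

```text
clock: 33.28
position: [0.5627, -0.0719, 0.065]
tool_rot: [-1.571, 0.002, 0.002]
force: [-0.8, -0.2, 0.4]
grip_width: -0.0002
```

Emit:
{"fn": "arm_command", "kwargs": {"moves": [{"rx":0,"ry":0,"rz":0,"x":0,"y":0.2,"z":0,"gripper":-1},{"rx":0,"ry":0,"rz":0,"x":0,"y":0.2,"z":0,"gripper":-1}]}}

```text
clock: 33.45
position: [0.5633, -0.0726, 0.0644]
tool_rot: [-1.571, 0.0, 0.001]
force: [0.2, -0.2, 1.3]
grip_width: 0.0001
```

Emit:
{"fn": "arm_command", "kwargs": {"moves": [{"rx":0,"ry":0,"rz":0,"x":0,"y":0.2,"z":0,"gripper":-1},{"rx":0,"ry":0,"rz":0,"x":0,"y":0.4,"z":0,"gripper":-1},{"rx":0,"ry":0,"rz":0,"x":0,"y":0.6,"z":0,"gripper":-1},{"rx":0,"ry":0,"rz":0,"x":0,"y":0.6,"z":0,"gripper":-1}]}}

```text
clock: 33.78
position: [0.5637, -0.0719, 0.0588]
tool_rot: [-1.57, -0.001, 0.002]
force: [0.4, 1.8, 4.1]
grip_width: 0.0001
```

Emit:
{"fn": "arm_command", "kwargs": {"moves": [{"rx":0,"ry":0,"rz":0,"x":0,"y":0.2,"z":0,"gripper":-1},{"rx":0,"ry":0,"rz":0,"x":0,"y":0.4,"z":0,"gripper":-1},{"rx":0,"ry":0,"rz":0,"x":0,"y":0.4,"z":0,"gripper":-1}]}}

```text
clock: 34.03
position: [0.5636, -0.0718, 0.0546]
tool_rot: [-1.57, -0.0, 0.002]
force: [0.2, 0.6, 0.0]
grip_width: -0.0002
```

Emit:
{"fn": "arm_command", "kwargs": {"moves": [{"rx":0,"ry":0,"rz":0,"x":0,"y":0.2,"z":0,"gripper":-1},{"rx":0,"ry":0,"rz":0,"x":0,"y":0.3,"z":0,"gripper":-1},{"rx":0,"ry":0,"rz":0,"x":0,"y":0.3,"z":0,"gripper":-1}]}}

```text
clock: 34.28
position: [0.5636, -0.0722, 0.0519]
tool_rot: [-1.571, -0.0, 0.002]
force: [-2.1, 1.1, 9.1]
grip_width: -0.0
```

Contact at 0.052, which is the shut height. One firmer press, then I'll retract and look.

Emit:
{"fn": "arm_command", "kwargs": {"moves": [{"rx":0,"ry":0,"rz":0,"x":0,"y":0.08,"z":0,"gripper":-1},{"rx":0,"ry":0,"rz":0,"x":0,"y":0.08,"z":0,"gripper":-1},{"rx":0,"ry":0,"rz":0,"x":0,"y":0.08,"z":0,"gripper":-1}]}}

```text
clock: 34.53
position: [0.5637, -0.0722, 0.0517]
tool_rot: [-1.57, -0.001, 0.002]
force: [-4.5, 2.5, 19.6]
grip_width: -0.0002
```

Emit:
{"fn": "arm_command", "kwargs": {"moves": [{"rx":0,"ry":0,"rz":0,"x":0,"y":-3,"z":0,"gripper":-1},{"rx":0,"ry":0,"rz":0,"x":0,"y":-7,"z":0,"gripper":-1},{"rx":0,"ry":0,"rz":0,"x":-1,"y":-11,"z":2,"gripper":-1},{"rx":0,"ry":0,"rz":0,"x":-3,"y":-15,"z":5,"gripper":-1},{"rx":0,"ry":0,"rz":0,"x":-5,"y":-17,"z":9,"gripper":-1}]}}

```text
clock: 34.95
position: [0.5226, -0.0006, 0.2122]
tool_rot: [-1.571, -0.003, -0.002]
force: [1.4, 1.7, -0.1]
grip_width: 0.0004
```

Emit:
{"fn": "arm_command", "kwargs": {"moves": [{"rx":0,"ry":0,"rz":0,"x":-2,"y":0,"z":4,"gripper":-1},{"rx":0,"ry":0,"rz":0,"x":-4,"y":0,"z":8,"gripper":-1},{"rx":0,"ry":0,"rz":0,"x":-5,"y":0,"z":12,"gripper":-1},{"rx":0,"ry":0,"rz":0,"x":-5,"y":0,"z":12,"gripper":-1},{"rx":0,"ry":0,"rz":0,"x":-5,"y":0,"z":12,"gripper":-1}]}}

```text
clock: 35.37
position: [0.4712, 0.1237, 0.2095]
tool_rot: [-1.57, 0.0, 0.007]
force: [0.6, 0.1, -0.7]
grip_width: -0.0002
```

```bash
python3 -c "
from h import *
im,d=bot.grab_frame('scene');crop('t19.png',im,270,170,420,300,5)
im,d=bot.grab_frame('top');crop('t20.png',im,300,170,480,300,4)
P=cloud('top',d);m=(d>0)&(P[...,0]>.46)&(P[...,0]<.66)&(P[...,1]>-.215)&(P[...,1]<-.055)&(P[...,2]<.1)
Q=P[m];A=np.c_[Q[:,:2]-[.5636,-.218],np.ones(len(Q))];print(len(Q),np.linalg.lstsq(A,Q[:,2],rcond=None)[0])
print(bot.observe()['position'])
"
```

```text
3210 [-6.55206353e-04 -7.66536581e-06  5.31228648e-02]
[0.47218857 0.12054965 0.20964702]
```

View pics/t19.png

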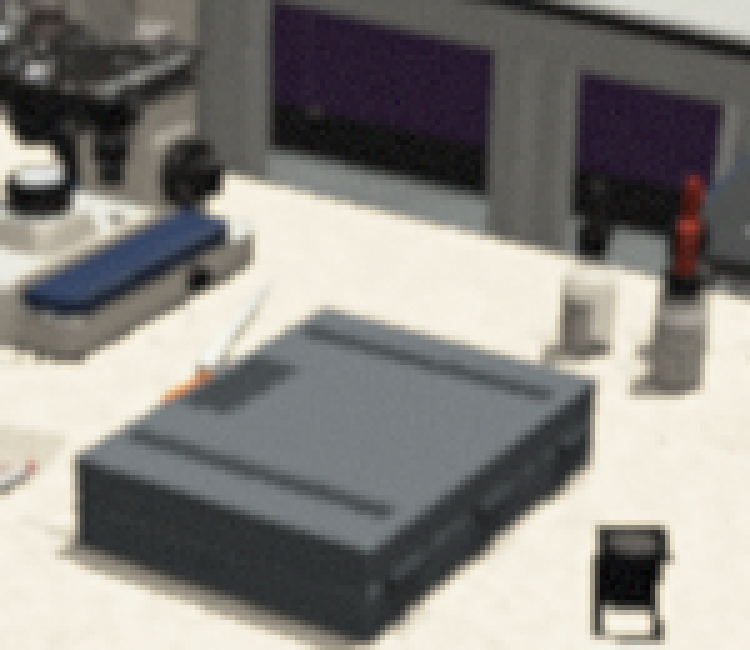

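View pics/t20.png

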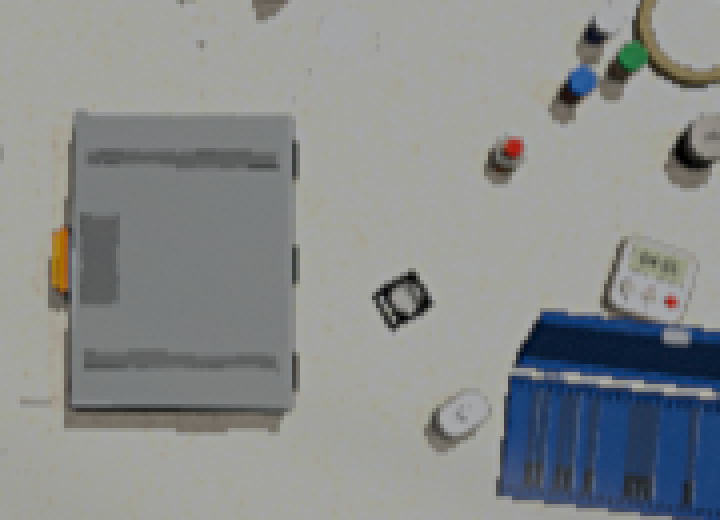

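The lid is flat: its measured slope is about 0 and its top is 53 mm high. It stays down behind the catch, and the bystanders haven't moved.

```bash
python3 -c "
from workcell import bot
print(bot.job_done())"
```

```text
the job is handed in; nothing more can be done
None
```

All four water meters are pressed into their own cutouts and the lid is shut behind the catch; I handed the job in at about 35 s of the 210 s. `job_done()` gives no verdict, so this rests on my own checks.

- **Meters:** I packed them in the order white, orange, green, blue. Blue was knocked aside partway through, so I measured it again before gripping it. Each meter bottomed out with its top at about 44 mm under an 18–25 N press. Before I closed the lid, the top camera put all four tops at about 45 mm, with outlines on their cutouts to within about 1 pixel (3 mm).
- **Level:** lengthwise tilt was under 0.02 rad for every meter. The sideways tilt fits are noisy: orange read as much as -0.083 once and -0.010 another time, so they neither confirm nor rule out a small sideways lean.
- **Lid:** it snapped past the catch and then resisted a 20 N press at shut height. After I drew the arm back, it measured flat (slope about 0) with its top at 53 mm.
- **Bystanders:** the arm passed well clear of the timer, tally counter and oil bottle. They look in place in the last picture, though I did not measure their positions.

One check disagreed: while blue hung over the case, the scene camera showed its handle end about 2 pixels off the expected outline, while its head matched. Once blue was seated, the top view showed no offset.

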